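Unload the roller mixer into a divided bottle crate

ROBOT

A 6-joint arm with a two-finger parallel gripper is mounted at the origin on the work surface. World frame = base frame: x ahead of the robot, y to its left, z up, the work surface at z = 0. Lengths are in m, angles in rad, forces in N, time in s.
With the tool pointing down it reaches from about 0.375 to 0.975 m from the base axis. Payload 3.8 kg.
Tool frame: the origin (TCP) lies on the mounting face of the last link; the fingertips stand 173 mm ahead of it and the grasp point (between the pads) lies 155 mm ahead of it (grip_depth is the z of the grasp point in the tool frame, in m); z points along the fingers, y is the line along which they close (so a half turn about z gives the same grasp; the last joint's range is limited). The gripper opens to 85 mm and grips with 20 to 120 N. Pads are 22 mm wide; open, the fingers measure 114 mm over their backs; the gripper's body (76 mm by 85 mm) begins 54 mm behind the grasp point. The pads swing forward as they close: fully open they stand 13 mm farther back than shut.
Start: joints at [-1.246, 0.264, 1.604, -0, 1.274, -0.037], TCP at [0.239, -0.631, 0.405] pointing down, gripper open.
Joint ranges: [-2.63, 2.63], [-0.94, 2.18], [0.31, 2.57], [-1.31, 4.45], [0, 2.66], [-2.55, 2.55]. Speed limits (rad/s): [2.57, 2.57, 3.14, 3.14, 3.14, 3.14].

INTERFACE

Orientations are given as a rotation vector (axis times angle).
In Python, from workcell import get_state, read_camera, close_job, grip_depth gives the robot as it stands.
- The arm moves only by the tool move_arm, never from a script. Its argument "plan" is a list that holds one entry, the list of rows, each a list of 6 numbers: the shift along the tool's x, y, z in mm, then the turn, a rotation vector about the tool's x, y, z in rad. In form: [[[dx, dy, dz, rx, ry, rz], ...]]. A call has 1 to 5 rows; each row is the pose to reach, as a shift and turn from the pose commanded when the call began, along the tool's axes at that moment; what a row does not reach only later rows make up. A row lasts 1/10 s, in which the tool goes at most 50 mm and 8.59 degrees, less where a joint would pass 70% of its speed; a pose out of reach is approached as far as the arm can. A call with a gripper value outside its range is refused whole. "claw" is the opening, from -1 (shut) to 1 (fully open), set as the call begins (left out, the last holds). The fingers move at their own pace and stop on an object; "grip_force" is the grip in N (left out, the last holds). Time passes only in rows, so rows that repeat a pose let the fingers close. It gives the time, the measured TCP pose, the force, the opening and the grip force at its end, in the units of the state.
- get_state(): the state, without advancing time (a new reading comes with each control period).
- read_camera(name): name is "scene" or "side" or "wrist"; returns a dict with "image" (400x640x3 uint8, red, green, blue), "depth" (400x640 float32, m along the optical axis (not along the pixel's ray), 0 where there is no reading), "vertical_fov" (degrees; the focal length in pixels is half the picture's height over the tangent of half this angle, whatever the lens; pixels are square), "cx", "cy" (the principal point, pixels), "R" (3x3) and "t" (3): a world point X has camera coordinates R X + t; the wrist camera has in their place "hand_eye" (4x4, takes a point from camera to tool coordinates, whose origin is the TCP and whose axes are the flange's). Camera axes: x right, y down, z forward; pixel columns grow to the right and rows downward; lengths in m; the calibration is good to about 2 mm. A picture is of the moment at which its call begins: read the wrist's pose just before it.
- close_job(): hands the job in; it is judged then, once.
The state is a dict: "clock": time; "joint_positions": joint angles; "qd": joint speeds; "joint_efforts": joint torques, N m; "tool_pos": TCP position; "orientation": TCP orientation; "contact_force": force on the tool from outside, world axes, zero at the start; "torque": the same for the moment, N m; "gripper_width": finger opening in m; "grasp_force": force on a finger pad.
Only numpy, scipy, OpenCV 4.12 (cv2) and the standard library are available. Lean on these libraries where they do the work, as an engineer would, in place of code of your own. Each camera call takes 0.05 s, during which the arm holds its last target. There are 200 camera calls.

TASK

Mixing is finished: take the three amber bottles off the rollers of the mixer and stand them upright, caps up, one in each of the three empty cells of the blue crate. They are glass: lower each one gently until you feel the cushion at the bottom of its cell, neither dropping it nor ramming it against the crate, and leave the jars in the crate and the other things on the bench as they are.

Things in the scene. Friction and masses are not known exactly. Their poses are not given: they have to be found in the camera images.
- bottle1: amber bottle, white screw cap (three alike), lying level in a valley between two mixer rollers, held only by its weight, cap towards the crate (the mixer's -y). 145 mm long; body 52 mm diameter from base to 106 mm, shoulder to the 33 mm neck at 118 mm, cap 38 mm diameter from 122 to 145 mm; 0.15 to 0.31 kg. Origin: centre of its base; +z along its axis from base to cap
- bottle2: amber bottle, white screw cap (three alike), lying level in a valley between two mixer rollers, held only by its weight, cap towards the crate (the mixer's -y). 145 mm long; body 52 mm diameter from base to 106 mm, shoulder to the 33 mm neck at 118 mm, cap 38 mm diameter from 122 to 145 mm; 0.15 to 0.31 kg. Origin: centre of its base; +z along its axis from base to cap
- bottle3: amber bottle, white screw cap (three alike), lying level in a valley between two mixer rollers, held only by its weight, cap towards the crate (the mixer's -y). 145 mm long; body 52 mm diameter from base to 106 mm, shoulder to the 33 mm neck at 118 mm, cap 38 mm diameter from 122 to 145 mm; 0.15 to 0.31 kg. Origin: centre of its base; +z along its axis from base to cap
- mixer: white bench roller mixer, fixed, switched off. Origin: under the middle of the rollers, at bench level; y along the rollers, x across them. Six still rollers, 30 mm diameter, 46 mm apart, 245 mm long, axes 70 mm and tops 85 mm above the bench. Bottles lie in valleys at x = -92, 0, +92 mm, bottle axis 104 mm above the bench; the valleys between are empty
- mixer_end (a point): point at bench level on the mixer's centre line under the outer face of its bearing plate (-y end; plate 16 mm thick, 90 mm high). At the other (+y) end of the rollers is the motor block, 60 mm thick, 112 mm high (knob to 129 mm). The mixer is 290 mm wide in x
- crate: blue plastic crate, fixed: 160 mm (x) by 235 mm (y), walls and dividers all 62 mm high and 10 mm thick, floor 5 mm thick. Two columns of three cells, each 65 mm square inside, 75 mm apart. Origin: centre of the underside, +z up. The far column (+x) holds three jars; the near column (-x, the robot's side) is empty
- cell1 (a point): centre of the bare floor of an empty cell of the crate's near column, 5 mm above the bench (the one nearest the mixer, +y end); 65 mm square inside, walls rising 57 mm above this point. On the floor lies a black rubber cushion that fills the cell, 2 to 14 mm thick: each cell's differs and must be felt for
- cell2 (a point): centre of the bare floor of an empty cell of the crate's near column, 5 mm above the bench (the middle one); 65 mm square inside, walls rising 57 mm above this point. On the floor lies a black rubber cushion that fills the cell, 2 to 14 mm thick: each cell's differs and must be felt for
- cell3 (a point): centre of the bare floor of an empty cell of the crate's near column, 5 mm above the bench (the -y end one); 65 mm square inside, walls rising 57 mm above this point. On the floor lies a black rubber cushion that fills the cell, 2 to 14 mm thick: each cell's differs and must be felt for
- jar1: a squat white jar with a red lid, 48 mm diameter, 70 mm tall, standing in a cell of the crate's far column; leave it. Origin: centre of its base
- jar2: a squat white jar with a white lid, 48 mm diameter, 70 mm tall, standing in a cell of the crate's far column; leave it. Origin: centre of its base
- jar3: a squat white jar with a green lid, 48 mm diameter, 70 mm tall, standing in a cell of the crate's far column; leave it. Origin: centre of its base
- tip_box: a pipette tip box, dark blue with a yellow lid, 85 x 122 x 64 mm, on the bench beyond the crate; leave it. Origin: centre of its underside
- marker: a white and red marker pen, 130 mm long, 17 mm thick, lying on the bench between mixer and crate; leave it. Origin: its middle, on the bench; x along the pen
- beaker: a glass beaker, 68 mm diameter, 90 mm tall, on the bench beyond the crate; leave it. Origin: centre of its base
- wash_bottle: a white wash bottle with a red spout, 74 mm diameter, 200 mm tall, at the back between crate and mixer; leave it. Origin: centre of its base

How it is judged:
By the outcome, as a careful person would: the job done as asked, in the order asked, and still so for the second after the job is handed in, with the robot touching nothing.
It also fails if it takes over 72 s, if anything falls off the work surface, if the arm or the gripper's body presses on something with over 40 N, if the wrist force passes 120 N, or if a joint passes its speed limit or range.

## Working session

There is one attempt and no reset: what is moved stays moved. The work goes in short steps, Python scripts to look and compute and a tool call to move; the robot and the scene stay as the last step left them, time stands still between calls to the robot, and variables do not carry over. Pictures are saved under pics/ and viewed, at most 10 in all, crops included, and the job is handed in when it is done.

Besides the shell and the picture viewer there is one more tool, called after "Emit:" in YAML: its name, and indented under it one key for each argument. move_arm: Moves the arm, as the interface text tells. Its arguments: {"type":"object","properties":{"plan":{"type":"array"},"claw":{"type":"number"},"grip_force":{"type":"number"}},"required":["plan"]}

```bash
mkdir -p pics; ls; python3 - <<'E'
from workcell import get_state, read_camera, grip_depth
import cv2,numpy as np
print(get_state(),grip_depth)
for n in("scene","side"):
    c=read_camera(n);cv2.imwrite(f"pics/{n}0.png",c["image"][...,::-1]);np.savez(f"{n}0.npz",**c)
    print(n,c["vertical_fov"],c["cx"],c["cy"],np.round(-c["R"].T@c["t"],3),np.round(c["R"],3).tolist())
E
```

```text
pics
{'clock': 0.0, 'joint_positions': array([-1.24587943e+00,  2.64756600e-01,  1.60538079e+00,  7.76856473e-06,
        1.27369018e+00, -3.68910388e-02]), 'qd': array([-0.00111888, -0.00057132,  0.00021501,  0.00132151,  0.00010553,
        0.00020723]), 'joint_efforts': array([-5.01892919e-04, -5.15113306e+01, -3.67313612e+01, -2.27574367e-05,
        1.28411743e-02,  1.00665852e-05]), 'tool_pos': array([ 0.23882217, -0.63097148,  0.4033556 ]), 'orientation': array([-3.08815030e+00, -5.64830117e-01,  4.91935664e-04]), 'contact_force': array([ 0.41350693, -1.05904951,  0.48605101]), 'torque': array([-0.05035972, -0.03423807, -0.0279356 ]), 'grasp_force': 0.0, 'gripper_width': 0.08558544685543036} 0.1547
scene 47.04299836385615 323.1054348307168 200.89027336386914 [ 1.218 -0.372  0.96 ] [[0.522, 0.853, -0.007], [0.653, -0.405, -0.64], [-0.549, 0.329, -0.768]]
side 55.4568759829163 313.0691512797288 205.59848426752419 [0.542 0.551 0.733] [[-0.998, -0.056, 0.005], [-0.046, 0.753, -0.656], [0.033, -0.655, -0.755]]
```

View pics/scene0.png

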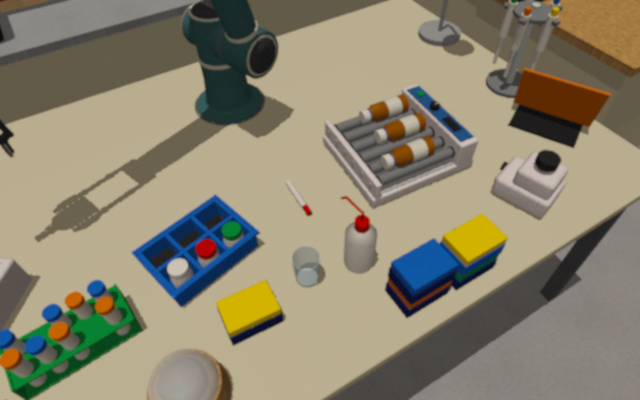

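View pics/side0.png

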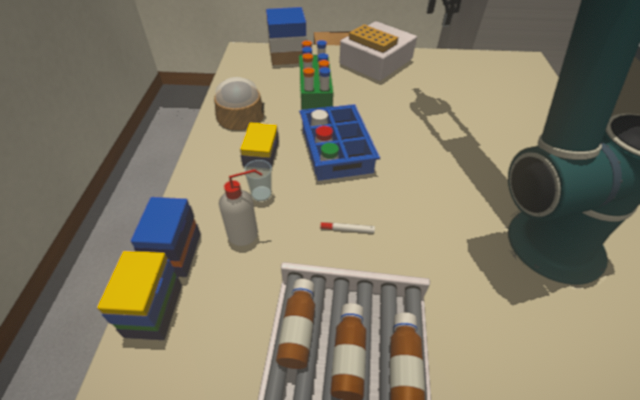

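The scene view shows the mixer at about (400,145) with three bottles, amber with a label and a cap at the lower left. The crate is at (197,247), its jars in the far column, and the marker is at (298,197). The side view shows the same layout: bottles at (297,325), (349,350) and (406,360), crate at (338,140).

```bash
cat > h.py <<'E'
import numpy as np,cv2
def cloud(c):
    H,W=c["depth"].shape; f=H/2/np.tan(np.radians(float(c["vertical_fov"]))/2)
    v,u=np.mgrid[:H,:W]; d=c["depth"]
    P=np.stack([(u-c["cx"])/f*d,(v-c["cy"])/f*d,d],-1)
    return P,cv2.cvtColor(c["image"],cv2.COLOR_RGB2HSV),d>0
def world(c):
    P,h,ok=cloud(c); return (P-c["t"])@c["R"],h,ok
E
python3 - <<'E'
from h import *
for n in("scene","side"):
    c=dict(np.load(n+"0.npz"));X,h,ok=world(c)
    tab=ok&(abs(X[...,2])<.02)&(X[...,0]>.3)&(X[...,0]<.8); print(n,"table z",np.median(X[tab][:,2]))
    b=ok&(h[...,0]>100)&(h[...,0]<125)&(h[...,1]>150)&(X[...,2]>.054)&(X[...,2]<.07)&(X[...,1]<-.05)&(X[...,1]>-.6)&(X[...,0]<.8)
    b=cv2.morphologyEx(b.astype(np.uint8),cv2.MORPH_OPEN,np.ones((2,2)))
    k,l,s,_=cv2.connectedComponentsWithStats(b);i=1+np.argmax(s[1:,4])
    p=X[l==i];print("crate",s[i],cv2.minAreaRect((p[:,:2]*1000).astype(np.float32)),np.median(p[:,2]))
    a=ok&(h[...,0]>4)&(h[...,0]<20)&(h[...,1]>130)&(X[...,2]>.08)&(X[...,2]<.15)&(X[...,1]>-.1)&(X[...,0]<.8)
    k,l,s,_=cv2.connectedComponentsWithStats(a.astype(np.uint8))
    for i in range(1,k):
        if s[i,4]>60: p=X[l==i];print("amber",s[i],p.mean(0).round(4),p.max(0).round(3),p.min(0).round(3))
    m=ok&(X[...,2]>.078)&(X[...,2]<.1)&(h[...,1]<60)&(h[...,2]>110)&(X[...,1]>-.1)&(X[...,0]<.75)&(X[...,0]>.25)
    p=X[m]; print("mixer white",cv2.minAreaRect((p[:,:2]*1000).astype(np.float32)),len(p))
E
```

```text
scene table z 3.765004756394072e-05
crate [ 134  197  125  102 2633] ((815.87548828125, -279.4277648925781), (781.748291015625, 263.099853515625), 5.676180362701416) 0.060711679840526174
amber [ 519   72   89   41 1416] [0.6284 0.8102 0.1156] [0.737 0.875 0.15 ] [0.515 0.744 0.08 ]
amber [399  95  10  16  96] [0.4199 0.3855 0.1176] [0.433 0.399 0.132] [0.398 0.373 0.091]
amber [370 102  19  19 264] [0.4131 0.3005 0.1162] [0.429 0.327 0.131] [0.383 0.277 0.088]
amber [414 113  12  17 105] [0.5097 0.3731 0.1194] [0.524 0.385 0.132] [0.482 0.362 0.093]
amber [385 120  20  21 297] [0.5031 0.2889 0.117 ] [0.52  0.315 0.133] [0.472 0.265 0.089]
amber [423 136  12  19 118] [0.5985 0.331  0.1194] [0.613 0.345 0.131] [0.574 0.32  0.093]
amber [391 145  22  22 329] [0.5915 0.2461 0.1178] [0.608 0.272 0.132] [0.558 0.223 0.08 ]
mixer white ((487.0157165527344, 342.5003662109375), (363.65777587890625, 969.4620971679688), 12.019071578979492) 1735
side table z 0.0007878445774315328
crate [ 302  107   77   60 1110] ((485.8270263671875, 55.73162841796875), (197.86363220214844, 976.6394653320312), 5.0209550857543945) 0.06223217801028466
amber [286 292  28  28 554] [0.5775 0.2515 0.1257] [0.602 0.272 0.132] [0.556 0.222 0.114]
amber [336 317  29  31 675] [0.4913 0.2941 0.1254] [0.515 0.315 0.132] [0.469 0.265 0.11 ]
amber [392 327  30  31 721] [0.4022 0.3055 0.1251] [0.424 0.327 0.132] [0.378 0.276 0.111]
amber [277 343  31  21 449] [0.5832 0.3326 0.125 ] [0.608 0.344 0.132] [0.561 0.319 0.112]
amber [332 375  31  25 692] [0.4967 0.3776 0.1196] [0.52  0.387 0.133] [0.474 0.362 0.081]
amber [391 387  33  13 397] [0.4094 0.383  0.1246] [0.43  0.392 0.132] [0.383 0.373 0.105]
mixer white ((533.53759765625, 132.1619110107422), (346.2723388671875, 574.2119140625), 20.433364868164062) 3283
```

```bash
cat > m.py <<'E'
from h import *
from scipy.optimize import least_squares
D={n:world(dict(np.load(n+"0.npz"))) for n in("scene","side")}
for n,(X,h,ok) in D.items():
    reg=ok&(X[...,0]>.3)&(X[...,0]<.7)
    b=reg&(h[...,0]>100)&(h[...,0]<125)&(h[...,1]>150)&(abs(X[...,2]-.062)<.005)&(X[...,1]<0)&(X[...,1]>-.45)
    p=(X[b][:,:2]*1000).astype(np.float32)
    H,xe,ye=np.histogram2d(p[:,0],p[:,1],bins=(80,90),range=((300,700),(-450,0)))
    print(n,"crate",len(p),cv2.minAreaRect(p),np.percentile(p,[.5,99.5],axis=0))
    w=reg&(h[...,1]<70)&(h[...,2]>100)&(X[...,2]>.084)&(X[...,2]<.0935)&(X[...,1]>0)&(X[...,1]<.6)
    p=X[w]; p=p[p[:,1]<.23]; r=cv2.minAreaRect((p[:,:2]*1000).astype(np.float32)); print("plate",len(p),r)
for xa,ya in((.406,.34),(.494,.335),(.581,.29)):
    for n in("scene","side","both"):
        Q=[]
        for m,(X,h,ok) in D.items():
            if n in(m,"both"):
                k=ok&(X[...,2]>.105)&(X[...,2]<.14)&(abs(X[...,0]-xa-.07*(X[...,1]-ya))<.035)&(abs(X[...,1]-ya)<.1);Q.append(X[k])
        P=np.vstack(Q); y=P[:,1]
        print(n,"yrange",np.percentile(y,[.3,1,99,99.7]).round(4),"zmax",np.percentile(P[:,2],99).round(4))
        B=P[abs(y-ya)<.04]
        f=lambda q:np.hypot((B[:,0]-q[0]-q[1]*(B[:,1]-ya))/np.hypot(1,q[1]),B[:,2]-q[2])-.026
        s=least_squares(f,[xa,.07,.104],loss="soft_l1",f_scale=.002); print("  axis x@ya, slope, z",s.x.round(4),"rms",np.sqrt(np.mean(f(s.x)**2)).round(4),len(B))
E
python3 m.py
```

```text
scene crate 2437 ((524.5158081054688, -308.6094665527344), (172.0558624267578, 243.6123809814453), 14.64228630065918) [[ 418.72986938 -440.84738098]
 [ 632.77916504 -176.82969696]]
plate 685 ((484.26806640625, 187.73358154296875), (82.48808288574219, 289.6414794921875), 88.69361877441406)
side crate 1125 ((521.3836669921875, -307.2274475097656), (167.38119506835938, 251.88844299316406), 14.402233123779297) [[ 415.72158447 -434.27080383]
 [ 624.63688599 -172.87189301]]
plate 2078 ((547.4415283203125, 165.57650756835938), (162.236572265625, 395.9304504394531), 67.75653839111328)
scene yrange [0.251  0.253  0.4386 0.4395] zmax 0.1309
  axis x@ya, slope, z [0.4015 0.0734 0.103 ] rms 0.0021 376
side yrange [0.2537 0.255  0.3905 0.3915] zmax 0.1316
  axis x@ya, slope, z [0.4007 0.0705 0.104 ] rms 0.0009 1726
both yrange [0.2527 0.2543 0.4334 0.4378] zmax 0.1315
  axis x@ya, slope, z [0.4007 0.0711 0.1039] rms 0.0012 2102
scene yrange [0.2406 0.2415 0.434  0.4348] zmax 0.1316
  axis x@ya, slope, z [0.4936 0.0793 0.1032] rms 0.0018 405
side yrange [0.2419 0.2438 0.386  0.3866] zmax 0.1314
  axis x@ya, slope, z [0.4926 0.0703 0.104 ] rms 0.0009 1667
both yrange [0.2413 0.2423 0.4305 0.4339] zmax 0.1314
  axis x@ya, slope, z [0.4927 0.0717 0.1039] rms 0.0012 2072
scene yrange [0.1973 0.1983 0.3418 0.3439] zmax 0.1311
  axis x@ya, slope, z [0.5825 0.0744 0.1031] rms 0.0018 457
side yrange [0.1991 0.2007 0.3433 0.3437] zmax 0.1314
  axis x@ya, slope, z [0.5816 0.0697 0.104 ] rms 0.0009 1424
both yrange [0.198  0.1994 0.3432 0.3437] zmax 0.1314
  axis x@ya, slope, z [0.5817 0.0709 0.1039] rms 0.0012 1881
```

```bash
cat >> h.py <<'E'
from scipy.spatial.transform import Rotation as Ro
GD=.1547
yaw=-.0709; my=np.array([-np.sin(yaw),np.cos(yaw),0]); Z=np.array([0,0,1.])
LAM=np.radians(25)
def frame(x,z): return np.column_stack([x,np.cross(z,x),z])
Rpick=frame(np.cos(LAM)*my+np.sin(LAM)*Z, np.sin(LAM)*my-np.cos(LAM)*Z)
def Rup(az):  # tool azimuth (rad), 25 deg below the level, bottle upright
    d=np.array([np.cos(az),np.sin(az),0]); return frame(np.sin(LAM)*d*-1-np.cos(LAM)*Z, np.cos(LAM)*d-np.sin(LAM)*Z)
BOT={1:(.4009,.340,.252),2:(.4929,.335,.241),3:(.5818,.290,.198)}  # x at y, y, cap end y
def axpt(i,s): # point on axis s from base
    x,y,yc=BOT[i]; p=np.array([x+.071*(yc-y),yc,.104]); return p+my*(.145-s)
def cur():
    from workcell import get_state
    s=get_state(); return s["tool_pos"],Ro.from_rotvec(s["orientation"]).as_matrix(),s
def calls(p,R,wps,dt=.04,dr=.13):
    """wps: list of (grasp point, R); prints per leg relative shift/turn and row count"""
    for g,Rn in wps:
        q=g-GD*Rn[:,2]; d=R.T@(q-p)*1000; w=Ro.from_matrix(R.T@Rn).as_rotvec()
        n=int(np.ceil(max(np.linalg.norm(q-p)/dt,np.linalg.norm(w)/dr,1)))
        print("rows",n,"shift",d.round(0).tolist(),"turn",w.round(3).tolist(),"tcp",q.round(3))
        p,R=q,Rn
E
python3 - <<'E'
from h import *
from workcell import read_camera
p,R,s=cur();print(R.round(3).tolist())
c=read_camera("wrist");print(c["hand_eye"].round(4).tolist(),c["vertical_fov"])
for i in(1,2,3):print(axpt(i,0).round(4),axpt(i,.145).round(4))
calls(p,R,[(np.array([.45,-.33,.43-GD]),R)])
E
```

```text
[[0.935, 0.354, -0.001], [0.354, -0.935, 0.002], [0.0, -0.002, -1.0]]
[[-0.0002, -0.9492, -0.3147, 0.0812], [1.0, -0.0002, -0.0002, 0.0012], [0.0001, -0.3147, 0.9492, 0.0305], [0.0, 0.0, 0.0, 1.0]] 58.13836744191676
[0.4049 0.3966 0.104 ] [0.3947 0.252  0.104 ]
[0.4965 0.3856 0.104 ] [0.4862 0.241  0.104 ]
[0.5855 0.3426 0.104 ] [0.5753 0.198  0.104 ]
rows 10 shift [304.0, -206.0, -26.0] turn [0.0, 0.0, 0.0] tcp [ 0.45 -0.33  0.43]
```

Emit:
move_arm:
  plan:
    - [[60, -41, -5, 0, 0, 0], [120, -82, -10, 0, 0, 0], [180, -123, -15, 0, 0, 0], [240, -165, -21, 0, 0, 0], [304, -206, -26, 0, 0, 0]]

```text
clock: 0.65
tool_pos: [0.3824, -0.4252, 0.4221]
orientation: [-3.09, -0.564, 0.0]
contact_force: [0.1, -0.6, 0.1]
gripper_width: 0.0857
grasp_force: 0.0
```

Emit:
move_arm:
  plan:
    - [[0, 0, 0, 0, 0, 0], [0, 0, 0, 0, 0, 0], [0, 0, 0, 0, 0, 0]]

```text
clock: 0.95
tool_pos: [0.3815, -0.4275, 0.4221]
orientation: [3.09, 0.565, -0.001]
contact_force: [0.1, -0.8, 0.8]
gripper_width: 0.0856
grasp_force: 0.0
```

```bash
python3 - <<'E'
from h import *
from workcell import read_camera
p,R,s=cur();print(p,s["joint_positions"].round(3),s["contact_force"])
c=read_camera("wrist");he=c["hand_eye"];c["R"]=(R@he[:3,:3]).T;c["t"]=-c["R"]@(R@he[:3,3]+p)
np.savez("wrist0.npz",**c);cv2.imwrite("pics/wrist0.png",c["image"][...,::-1])
E
```

```text
[ 0.38145596 -0.42750193  0.42205507] [-8.860e-01  6.100e-02  1.806e+00 -1.000e-03  1.275e+00  3.240e-01] [ 0.12413954 -0.8249644   0.79437993]
```

View pics/wrist0.png

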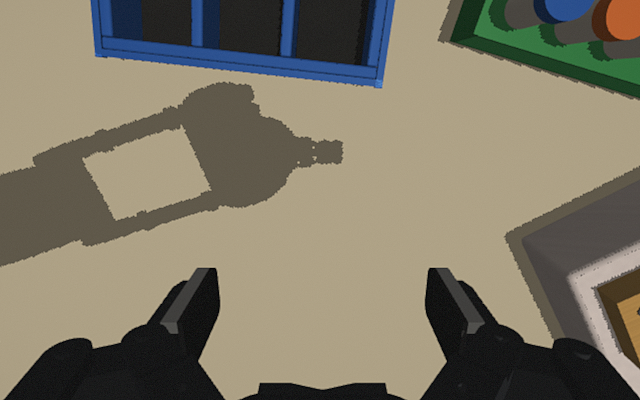

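The wrist view shows the crate's near edge at the top (95-385, 50-85), so the arm must go on over it.

Emit:
move_arm:
  plan:
    - [[40, -27, 0, 0, 0, 0], [80, -54, -10, 0, 0, 0], [105, -68, -20, 0, 0, 0], [105, -68, -20, 0, 0, 0], [105, -68, -20, 0, 0, 0]]

```text
clock: 1.5
tool_pos: [0.4558, -0.3272, 0.4422]
orientation: [3.09, 0.565, -0.001]
contact_force: [0.2, -0.5, 0.0]
gripper_width: 0.0853
grasp_force: 0.0
```

```bash
python3 - <<'E'
from h import *
from workcell import read_camera
p,R,s=cur();print(p,s["joint_positions"].round(3),s["contact_force"])
c=read_camera("wrist");he=c["hand_eye"];c["R"]=(R@he[:3,:3]).T;c["t"]=-c["R"]@(R@he[:3,3]+p)
np.savez("wrist1.npz",**c);cv2.imwrite("pics/wrist1.png",c["image"][...,::-1])
X,h,ok=world(c)
b=ok&(h[...,0]>100)&(h[...,0]<125)&(h[...,1]>140)&(abs(X[...,2]-.062)<.004)
k,l,st,_=cv2.connectedComponentsWithStats(b.astype(np.uint8));i=1+np.argmax(st[1:,4]);P=X[l==i]
print(st[i],np.median(P[:,2]));Q=(P[:,:2]*1000).astype(np.float32);r=cv2.minAreaRect(Q);print(r)
# edge profile in crate frame
for a in(r[2]-1,r[2]-.5,r[2],r[2]+.5):
    a=np.radians(a);d=Q-r[0];u=d@[np.cos(a),np.sin(a)];v=d@[-np.sin(a),np.cos(a)]
    print(np.degrees(a).round(2),np.percentile(u,[.2,1,99,99.8]).round(1),np.percentile(v,[.2,1,99,99.8]).round(1),"u hist max",np.sort(np.histogram(u,60)[0])[-12:].sum())
E
```

```text
[ 0.45575939 -0.32716711  0.44224105] [-6.670e-01  2.700e-02  1.804e+00 -1.000e-03  1.310e+00  5.430e-01] [ 0.20147141 -0.45412165  0.01235532]
[  196     0   284   195 18180] 0.06222635784603285
((522.50732421875, -309.7735595703125), (172.80426025390625, 246.88812255859375), 14.748513221740723)
13.75 [-86.4 -85.   85.   86.5] [-122.8 -121.5  122.1  123.1] u hist max 8333
14.25 [-85.7 -84.7  84.2  85.7] [-122.5 -121.6  122.1  122.9] u hist max 8624
14.75 [-85.4 -84.7  83.5  84.9] [-122.5 -121.7  122.1  123. ] u hist max 8586
15.25 [-85.8 -84.7  82.8  84.1] [-122.7 -121.7  122.2  123.4] u hist max 8660
```

View pics/wrist1.png

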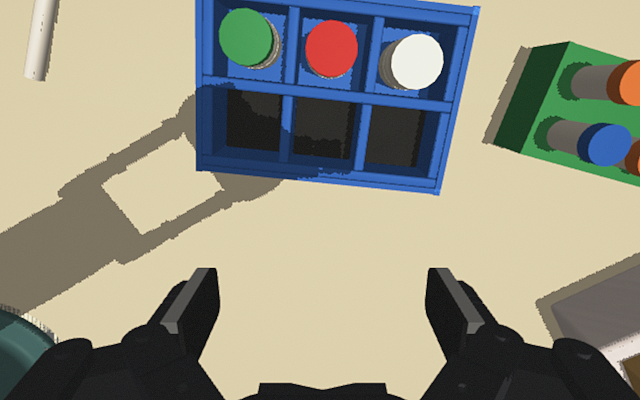

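The wrist view shows the whole crate, the empty near column with its black cushions at (255,120), (325,125) and (395,135), and the green, red and white jar lids behind. The measured size is about 170 x 245 mm, the given size plus a small rim, and the three views agree to 2 mm.

```bash
cat >> h.py <<'E'
CC=np.array([.5225,-.3088]);ca=np.radians(14.6);ux=np.array([np.cos(ca),np.sin(ca)]);uy=np.array([-ux[1],ux[0]])
CELL={i:np.r_[CC-.0375*ux+.075*(2-i)*uy,0] for i in(1,2,3)}
E
python3 - <<'E'
from h import *
from scipy.optimize import least_squares
D=[([.264757,1.605381,1.27369],np.hypot(.23882217,-.63097148),.4033556),([.061,1.806,1.275],np.hypot(.38146,-.42750),.42206),([.027,1.804,1.310],np.hypot(.45576,-.32717),.44224)]
def f(q):
    L2,L3,a,z0=q;o=[]
    for j,r,z in D:o+=[a+L2*np.sin(j[0])+L3*np.sin(j[0]+j[1])-r,z0+L2*np.cos(j[0])+L3*np.cos(j[0]+j[1])-z]
    return o
s=least_squares(f,[.4,.4,0,.3]);print(s.x,np.abs(s.fun).max())
print(CELL)
p,R,_=cur()
up=lambda i,dz:axpt(i,.088)+[0,0,dz]
for i in(1,2,3):print(i);calls(p,R,[(up(i,.1),Rpick),(up(i,.003),Rpick)])
E
```

```text
[0.50994405 0.56335919 0.00293795 0.07741171] 0.00010204369894523113
{1: array([ 0.4673057 , -0.24567441,  0.        ]), 2: array([ 0.48621091, -0.3182526 ,  0.        ]), 3: array([ 0.50511611, -0.39083079,  0.        ])}
1
rows 15 shift [144.0, -556.0, 98.0] turn [0.248, 0.389, -1.121] tcp [0.394 0.244 0.344]
rows 3 shift [-41.0, 0.0, 88.0] turn [0.0, 0.0, 0.0] tcp [0.394 0.244 0.247]
2
rows 15 shift [226.0, -513.0, 97.0] turn [0.248, 0.389, -1.121] tcp [0.486 0.233 0.344]
rows 3 shift [-41.0, 0.0, 88.0] turn [0.0, 0.0, 0.0] tcp [0.486 0.233 0.247]
3
rows 14 shift [294.0, -442.0, 97.0] turn [0.248, 0.389, -1.121] tcp [0.575 0.19  0.344]
rows 3 shift [-41.0, 0.0, 88.0] turn [0.0, 0.0, 0.0] tcp [0.575 0.19  0.247]
```

```bash
cat >> h.py <<'E'
L2,L3,A1,Z0=.50994,.56336,.0029,.0774
LO=np.array([-2.63,-.94,.31,-1.31,0,-2.55]);HI=np.array([2.63,2.18,2.57,4.45,2.66,2.55])
def ik(g,R,d6=.1):
    w=g-(GD+d6)*R[:,2]; q1=np.arctan2(w[1],w[0]); r=np.hypot(w[0],w[1])-A1; z=w[2]-Z0-d6
    c=(r*r+z*z-L2**2-L3**2)/(2*L2*L3)
    if abs(c)>1:return None
    q3=np.arccos(c); q2=np.arctan2(r,z)-np.arctan2(L3*np.sin(q3),L2+L3*np.cos(q3))
    M=Ro.from_euler("ZY",[q1,q2+q3]).as_matrix().T@R@Ro.from_euler("z",np.pi/2).as_matrix().T
    e=Ro.from_matrix(M).as_euler("ZYZ"); q=np.r_[q1,q2,q3,e]; q[3]=(q[3]+1.6)%(2*np.pi)-1.6;q[5]=(q[5]+np.pi)%(2*np.pi)-np.pi
    return q
def marg(q): return None if q is None else np.minimum(q-LO,HI-q).min().round(2)
E
python3 - <<'E'
from h import *
p,R,s=cur();print(ik(p+GD*R[:,2],R).round(3),s["joint_positions"].round(3))
for i in(1,2,3):
  for dz in(.003,.15):
    q=ik(axpt(i,.088)+[0,0,dz],Rpick);print("pick",i,q.round(2),marg(q))
for i in(1,2,3):
  for az in range(-100,1,15):
    o=[]
    for d6 in(.07,.1,.14):
      for z in(.104,.2):q=ik(CELL[i]+[0,0,z],Rup(np.radians(az)),d6);o.append(marg(q))
    print(i,az,o,ik(CELL[i]+[0,0,.104],Rup(np.radians(az))).round(2))
E
```

```text
[-6.230e-01  2.700e-02  1.805e+00 -1.000e-03  1.311e+00  5.870e-01] [-6.680e-01  2.700e-02  1.805e+00 -1.000e-03  1.310e+00  5.430e-01]
pick 1 [ 0.48 -0.01  2.25  0.56  0.75  0.16] 0.32
pick 1 [ 0.48 -0.18  2.1   0.44  1.03  0.35] 0.47
pick 2 [0.38 0.14 2.09 0.56 0.8  0.07] 0.48
pick 2 [ 0.38 -0.02  1.96  0.45  1.05  0.25] 0.61
pick 3 [ 0.25  0.26  1.94  0.55  0.87 -0.02] 0.63
pick 3 [0.25 0.12 1.81 0.46 1.11 0.13] 0.76
1 -100 [np.float64(0.09), np.float64(0.13), np.float64(0.12), np.float64(0.16), np.float64(0.16), np.float64(0.19)] [-0.04  0.33  2.16 -1.19  1.31  0.9 ]
1 -85 [np.float64(-0.12), np.float64(-0.02), np.float64(-0.09), np.float64(-0.0), np.float64(-0.05), np.float64(0.03)] [-0.04  0.24  2.29 -1.4   1.15  0.9 ]
1 -70 [np.float64(-0.15), np.float64(-0.19), np.float64(-0.17), np.float64(-0.19), np.float64(-0.2), np.float64(-0.16)] [-0.07  0.15  2.41  4.62  0.98  0.92]
1 -55 [np.float64(0.11), np.float64(-0.11), np.float64(0.06), np.float64(-0.1), np.float64(0.01), np.float64(-0.11)] [-0.17  0.07  2.51  4.27  0.8   1.  ]
1 -40 [np.float64(0.05), np.float64(0.11), np.float6
[... 1874 characters left out ...]
float64(-0.12), np.float64(0.09), np.float64(-0.11)] [-0.39  0.26  2.26  4.36  0.8   0.93]
3 -55 [np.float64(0.28), np.float64(0.23), np.float64(0.23), np.float64(0.26), np.float64(0.16), np.float64(0.19)] [-0.5   0.2   2.34  3.9   0.63  1.13]
3 -40 [np.float64(0.26), np.float64(0.27), np.float64(0.2), np.float64(0.24), np.float64(0.12), np.float64(0.15)] [-0.64  0.18  2.37  3.25  0.54  1.5 ]
3 -25 [np.float64(0.27), np.float64(0.26), np.float64(0.22), np.float64(0.25), np.float64(0.15), np.float64(0.18)] [-0.78  0.19  2.35  2.56  0.59  1.92]
3 -10 [np.float64(0.33), np.float64(0.0), np.float64(0.28), np.float64(0.06), np.float64(0.22), np.float64(0.13)] [-0.9   0.24  2.29  2.05  0.74  2.17]
```

```bash
cat >> h.py <<'E'
def ik(g,R,d6=.1):
    w=g-(GD+d6)*R[:,2]; h=np.hypot(w[0],w[1]); q1=np.arctan2(w[1],w[0])-np.arcsin(.025/h); r=np.sqrt(h*h-.025**2)-A1; z=w[2]-Z0-d6
    c=(r*r+z*z-L2**2-L3**2)/(2*L2*L3)
    if abs(c)>1:return None
    q3=np.arccos(c); q2=np.arctan2(r,z)-np.arctan2(L3*np.sin(q3),L2+L3*np.cos(q3))
    M=Ro.from_euler("ZY",[q1,q2+q3]).as_matrix().T@R@Ro.from_euler("z",np.pi/2).as_matrix().T
    e=Ro.from_matrix(M).as_euler("ZYZ"); q=np.r_[q1,q2,q3,e]; q[3]=(q[3]+1.6)%(2*np.pi)-1.6;q[5]=(q[5]+np.pi)%(2*np.pi)-np.pi
    return q
def RP(lam,flip=1): return frame(flip*(np.cos(lam)*my+np.sin(lam)*Z), np.sin(lam)*my-np.cos(lam)*Z)
def RU(az,lam,flip=1):
    d=np.array([np.cos(az),np.sin(az),0]); return frame(flip*(np.sin(lam)*d*-1-np.cos(lam)*Z), np.cos(lam)*d-np.sin(lam)*Z)
E
python3 - <<'E'
from h import *
p,R,s=cur();print(ik(p+GD*R[:,2],R).round(3),s["joint_positions"].round(3))
for flip in(1,-1):
  for lam in(0,25,35,45):
    la=np.radians(lam)
    qp=[ik(axpt(i,.09)+[0,0,.003],RP(la,flip)) for i in(1,2,3)]
    print("PICK",flip,lam,[(marg(q),q[3:].round(2).tolist()) for q in qp])
    for az in range(-180,180,20):
      Q=[ik(CELL[i]+[0,0,z],RU(np.radians(az),la,flip)) for i in(1,2,3) for z in(.104,.2)]
      m=[marg(q) for q in Q]
      if None not in m and min(m)>.12: print(" az",az,m,[q[3:].round(2).tolist() for q in Q[::2]])
E
```

```text
[-6.680e-01  2.600e-02  1.806e+00 -1.000e-03  1.311e+00  5.430e-01] [-6.680e-01  2.700e-02  1.805e+00 -1.000e-03  1.310e+00  5.430e-01]
PICK 1 0 [(np.float64(0.46), [0.0, 0.96, 0.68]), (np.float64(0.61), [0.0, 0.98, 0.57]), (np.float64(0.74), [0.0, 1.0, 0.44])]
 az -180 [np.float64(0.4), np.float64(0.3), np.float64(0.38), np.float64(0.29), np.float64(0.35), np.float64(0.28)] [[-0.47, 2.26, 1.26], [-0.59, 2.28, 1.16], [-0.71, 2.31, 1.05]]
 az -160 [np.float64(0.54), np.float64(0.44), np.float64(0.47), np.float64(0.41), np.float64(0.37), np.float64(0.3)] [[-0.73, 2.12, 1.13], [-0.84, 2.12, 1.04], [-0.94, 2.11, 0.95]]
 az 20 [np.float64(0.2), np.float64(0.19), np.float64(0.34), np.float64(0.33), np.float64(0.5), np.float64(0.33)] [[1.75, 1.51, 1.89], [1.7, 1.51, 1.97], [1.67, 1.52, 2.05]]
 az 40 [np.float64(0.38), np.float64(0.37), np.float64(0.49), np.float64(0.32), np.float64(0.41), np.float64(0.26)] [[1.42, 1.64, 1.99], [1.4, 1.67, 2.06], [1.38, 1.7, 2.14]]
 az 60 [np.float64(0.51), np.float64(0.35), np.float64(0.44), np.float64(0.3), np.float64(0.36), np.float64(0.24)] [[1.16, 1.79,
[... 12811 characters left out ...]
p.float64(0.75), np.float64(0.8), np.float64(0.9), np.float64(0.9), np.float64(0.96), np.float64(0.83)] [[0.44, 1.56, -1.08], [0.41, 1.62, -1.1], [0.38, 1.7, -1.11]]
 az 120 [np.float64(0.83), np.float64(0.85), np.float64(0.94), np.float64(0.8), np.float64(0.87), np.float64(0.73)] [[0.27, 1.66, -1.27], [0.23, 1.72, -1.3], [0.2, 1.79, -1.33]]
 az 140 [np.float64(0.87), np.float64(0.8), np.float64(0.9), np.float64(0.75), np.float64(0.83), np.float64(0.69)] [[0.09, 1.71, -1.47], [0.04, 1.76, -1.52], [0.0, 1.83, -1.57]]
 az 160 [np.float64(0.87), np.float64(0.8), np.float64(0.8), np.float64(0.77), np.float64(0.74), np.float64(0.71)] [[-0.1, 1.71, -1.68], [-0.15, 1.75, -1.75], [-0.2, 1.8, -1.81]]
```

```bash
cat >> h.py <<'E'
S=.092; LM=np.radians(35); AZ=np.radians(-118); RPk=RP(LM); RUp=RU(AZ,LM)
pk=lambda i,dz:axpt(i,S)+[0,0,.004+dz]
E
python3 - <<'E'
from h import *
c=dict(np.load("scene0.npz"));X,h,ok=world(c)
k=ok&(X[...,2]>.1)&(X[...,2]<.21)&(X[...,1]>-.3)&(X[...,1]<.12)&(X[...,0]>.45)&(X[...,0]<.9);P=X[k];print("wash",np.median(P,0),np.percentile(P,[5,95],axis=0).round(3))
from scipy.spatial.transform import Slerp
for b,cl in((1,3),(2,2),(3,1)):
    A=pk(b,.15);B=CELL[cl]+[0,0,.25];sl=Slerp([0,1],Ro.from_matrix([RPk,RUp]))
    Q=[ik(A+(B-A)*t,sl(t).as_matrix()) for t in np.linspace(0,1,21)]+[ik(CELL[cl]+[0,0,z],RUp) for z in(.15,.1)]
    print(b,[marg(q) for q in Q],"max step",np.abs(np.diff(Q,axis=0)).max(0).round(2)); print(Q[0].round(2),Q[10].round(2),Q[20].round(2),Q[-1].round(2))
p,R,s=cur();q0=ik(p+GD*R[:,2],R)
from scipy.spatial.transform import Slerp
calls(p,R,[(pk(1,.12),RPk),(pk(1,0),RPk)])
print(pk(1,0), ik(pk(1,.12),RPk).round(2))
E
```

```text
wash [0.84763483 0.02901323 0.12751711] [[ 0.724 -0.013  0.107]
 [ 0.895  0.11   0.166]]
1 [np.float64(0.41), np.float64(0.42), np.float64(0.44), np.float64(0.45), np.float64(0.47), np.float64(0.49), np.float64(0.5), np.float64(0.52), np.float64(0.54), np.float64(0.55), np.float64(0.57), np.float64(0.59), np.float64(0.6), np.float64(0.62), np.float64(0.64), np.float64(0.66), np.float64(0.67), np.float64(0.58), np.float64(0.5), np.float64(0.42), np.float64(0.33), np.float64(0.3), np.float64(0.27)] max step [0.05 0.11 0.06 0.09 0.09 0.15]
[ 0.33 -0.21  2.16  0.66  1.03  0.1 ] [-0.06 -0.1   2.   -0.16  1.37  0.25] [-0.37  0.28  1.79 -0.98  1.38  0.48] [-0.37  0.46  1.87 -1.04  1.24  0.71]
2 [np.float64(0.56), np.float64(0.57), np.float64(0.58), np.float64(0.58), np.float64(0.59), np.float64(0.6), np.float64(0.61), np.float64(0.62), np.float64(0.63), np.float64(0.63), np.float64(0.64), np.float64(0.64), np.float64(0.65), np.float64(0.65), np.float64(0.66), np.float64(0.66), np.float64(0.66), np.float64(0.61), np.float64(0.53), np.float64(0.45), np.float64(0.37), np.float64(0.35), np.floa
[... 349 characters left out ...]
, np.float64(0.72), np.float64(0.71), np.float64(0.71), np.float64(0.71), np.float64(0.7), np.float64(0.69), np.float64(0.68), np.float64(0.67), np.float64(0.66), np.float64(0.65), np.float64(0.57), np.float64(0.5), np.float64(0.42), np.float64(0.41), np.float64(0.39)] max step [0.03 0.13 0.06 0.09 0.12 0.15]
[ 0.14  0.11  1.86  0.67  1.13 -0.07] [ 0.03  0.04  1.86 -0.14  1.38  0.33] [-0.15  0.16  1.95 -0.89  1.51  0.62] [-0.15  0.36  2.03 -0.92  1.34  0.84]
rows 14 shift [133.0, -531.0, 87.0] turn [0.347, 0.543, -1.102] tcp [0.392 0.216 0.355]
rows 3 shift [-69.0, 0.0, 98.0] turn [0.0, 0.0, 0.0] tcp [0.392 0.216 0.235]
[0.39840655 0.30486685 0.108     ] [ 0.33 -0.18  2.2   0.69  0.98  0.05]
```

```bash
cat >> h.py <<'E'
from scipy.spatial.transform import Slerp
def legs(wps,dt=.042,dr=.13,start=None):
    """wps: grasp point, R; prints one relative goal for each call of <=5 rows"""
    p,R=start if start else cur()[:2]
    for g,Rn in wps:
        q=g-GD*Rn[:,2]; w=Ro.from_matrix(R.T@Rn).magnitude()
        n=int(np.ceil(max(np.linalg.norm(q-p)/dt,w/dr,1))); m=int(np.ceil(n/5)); sl=Slerp([0,1],Ro.from_matrix([R,Rn]))
        g0=p+GD*R[:,2]
        for k in range(m):
            t=(k+1)/m; Rk=sl(t).as_matrix(); pk_=g0+(g-g0)*t-GD*Rk[:,2]
            Ra=sl(k/m).as_matrix(); pa=g0+(g-g0)*k/m-GD*Ra[:,2]
            print(f"{n}/{m} rows", (Ra.T@(pk_-pa)*1000).round(0).tolist()+Ro.from_matrix(Ra.T@Rk).as_rotvec().round(3).tolist())
        p,R=q,Rn
E
python3 - <<'E'
from h import *
legs([(pk(1,.1),RPk)])
E
```

```text
14/3 rows [33.0, -181.0, 30.0, 0.116, 0.181, -0.367]
14/3 rows [93.0, -144.0, 68.0, 0.116, 0.181, -0.367]
14/3 rows [129.0, -83.0, 108.0, 0.116, 0.181, -0.367]
```

Emit:
move_arm:
  plan:
    - [[33, -181, 30, 0.116, 0.181, -0.367], [33, -181, 30, 0.116, 0.181, -0.367], [33, -181, 30, 0.116, 0.181, -0.367], [33, -181, 30, 0.116, 0.181, -0.367], [33, -181, 30, 0.116, 0.181, -0.367]]

```text
clock: 2.05
tool_pos: [0.4206, -0.1435, 0.4102]
orientation: [-2.787, -1.065, -0.23]
contact_force: [-0.1, -1.1, -0.6]
gripper_width: 0.0851
grasp_force: 0.0
```

Emit:
move_arm:
  plan:
    - [[93, -144, 68, 0.116, 0.181, -0.367], [93, -144, 68, 0.116, 0.181, -0.367], [93, -144, 68, 0.116, 0.181, -0.367], [93, -144, 68, 0.116, 0.181, -0.367], [93, -144, 68, 0.116, 0.181, -0.367]]

```text
clock: 2.55
tool_pos: [0.3999, 0.0353, 0.374]
orientation: [-2.398, -1.484, -0.436]
contact_force: [-0.3, -0.5, 0.0]
gripper_width: 0.0857
grasp_force: 0.0
```

Emit:
move_arm:
  plan:
    - [[129, -83, 108, 0.116, 0.181, -0.367], [129, -83, 108, 0.116, 0.181, -0.367], [129, -83, 108, 0.116, 0.181, -0.367], [129, -83, 108, 0.116, 0.181, -0.367], [129, -83, 108, 0.116, 0.181, -0.367]]

```text
clock: 3.05
tool_pos: [0.3931, 0.2184, 0.334]
orientation: [-1.943, -1.813, -0.61]
contact_force: [0.1, -0.4, 0.5]
gripper_width: 0.0853
grasp_force: 0.0
```

```bash
python3 - <<'E'
from h import *
from workcell import read_camera
p,R,s=cur();print(s["clock"],p,s["joint_positions"].round(3),s["contact_force"]);print((p+GD*R[:,2]-pk(1,.1)).round(4))
legs([(pk(1,.02),RPk),(pk(1,0),RPk)])
c=read_camera("wrist");cv2.imwrite("pics/wrist2.png",c["image"][...,::-1])
E
```

```text
3.05 [0.39306473 0.21840481 0.33404395] [ 0.236 -0.175  2.259  0.715  0.988 -0.08 ] [ 0.06623667 -0.40860004  0.46769598]
[ 0.0004  0.002  -0.0007]
2/1 rows [-47.0, -1.0, 64.0, -0.003, 0.0, 0.001]
1/1 rows [-11.0, 0.0, 16.0, 0.0, 0.0, 0.0]
```

View pics/wrist2.png

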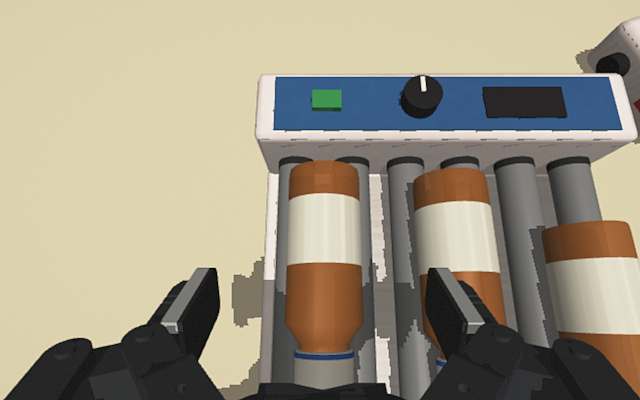

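The view shows bottle 1 centred between the fingers at column 323, label at (323,228), and the shoulder at row 330 near the fingertips.

Emit:
move_arm:
  plan:
    - [[-16, 0, 21, 0, 0, 0], [-31, -1, 42, 0, 0, 0], [-47, -1, 64, -0.003, 0, 0], [-53, -1, 73, -0.003, 0, 0], [-58, -1, 80, -0.003, 0, 0]]

```text
clock: 3.6
tool_pos: [0.3926, 0.2143, 0.236]
orientation: [-1.95, -1.81, -0.617]
contact_force: [-0.5, -0.4, 0.6]
gripper_width: 0.0856
grasp_force: 0.0
```

```bash
python3 - <<'E'
from h import *
p,R,s=cur();print(s["clock"],s["contact_force"],(p+GD*R[:,2]-pk(1,0)).round(4))
legs([(pk(1,0),RPk)])
E
```

```text
3.6 [-0.48234223 -0.37194674  0.62250931] [ 0.001  -0.0021  0.0013]
1/1 rows [1.0, -1.0, 2.0, 0.004, -0.0, -0.002]
```

Emit:
move_arm:
  plan:
    - [[0, -1, 1, 0, 0, 0], [0, -1, 1, 0, 0, 0], [0, -1, 1, 0, 0, 0], [0, -1, 1, 0, 0, 0], [0, -1, 1, 0, 0, 0]]
  claw: -1
  grip_force: 60

```text
clock: 4.1
tool_pos: [0.3921, 0.2165, 0.2374]
orientation: [-1.947, -1.813, -0.622]
contact_force: [2.2, -4.4, 7.0]
gripper_width: 0.0497
grasp_force: 62.8
```

Emit:
move_arm:
  plan:
    - [[0, 0, 0, 0, 0, 0], [0, 0, 0, 0, 0, 0], [0, 0, 0, 0, 0, 0]]

```text
clock: 4.4
tool_pos: [0.3921, 0.2165, 0.2373]
orientation: [-1.947, -1.813, -0.622]
contact_force: [3.0, -5.8, 7.0]
gripper_width: 0.05
grasp_force: 62.9
```

```bash
python3 - <<'E'
from h import *
p,R,s=cur();print(s["clock"],s["contact_force"],s["torque"],s["gripper_width"],s["grasp_force"],(p+GD*R[:,2]-pk(1,0)).round(4))
legs([(p+GD*R[:,2]+[0,0,.12],R),(CELL[3]+[0,0,.25],RUp)],dt=.04,dr=.11)
E
```

```text
4.4 [ 3.02899545 -5.79815873  6.98523508] [-0.33315765 -0.30231876 -0.23877886] 0.05001627596207931 62.8703311085701 [0.001  0.0003 0.0028]
4/1 rows [69.0, 1.0, -98.0, 0.0, 0.0, 0.0]
15/3 rows [-108.0, 62.0, -116.0, 0.029, -0.516, 0.151]
15/3 rows [-142.0, 91.0, -12.0, 0.029, -0.516, 0.151]
15/3 rows [-116.0, 123.0, 94.0, 0.029, -0.516, 0.151]
```

Emit:
move_arm:
  plan:
    - [[7, 0, -10, 0, 0, 0], [18, 0, -25, 0, 0, 0], [36, 0, -50, 0, 0, 0], [55, 1, -78, 0, 0, 0], [69, 1, -98, 0, 0, 0]]

```text
clock: 4.9
tool_pos: [0.3908, 0.2166, 0.3567]
orientation: [-1.946, -1.813, -0.615]
contact_force: [0.3, 0.9, -2.1]
gripper_width: 0.0497
grasp_force: 62.8
```

Emit:
move_arm:
  plan:
    - [[-15, 8, -22, 0.005, -0.08, 0.025], [-38, 20, -48, 0.01, -0.19, 0.055], [-62, 34, -74, 0.016, -0.3, 0.088], [-86, 48, -97, 0.022, -0.41, 0.12], [-108, 62, -116, 0.029, -0.516, 0.151]]

```text
clock: 5.4
tool_pos: [0.4416, 0.0561, 0.3887]
orientation: [-2.351, -1.908, -0.025]
contact_force: [1.0, 0.6, -2.3]
gripper_width: 0.0499
grasp_force: 62.8
```

```bash
python3 - <<'E'
from h import *
from workcell import read_camera
p,R,s=cur();print(s["clock"],s["joint_positions"].round(2),s["contact_force"],s["torque"],s["gripper_width"],p+GD*R[:,2])
legs([(CELL[3]+[0,0,.25],RUp)],dt=.04,dr=.11)
c=read_camera("side");cv2.imwrite("pics/side1.png",c["image"][...,::-1])
E
```

```text
5.4 [ 0.03 -0.15  2.08  0.1   1.28  0.21] [ 1.01991601  0.59801742 -2.26965339] [-0.05636381 -0.07965703 -0.00715755] 0.04990765238254965 [0.43256188 0.07129889 0.23504907]
10/2 rows [-142.0, 91.0, -12.0, 0.027, -0.513, 0.152]
10/2 rows [-116.0, 124.0, 92.0, 0.027, -0.513, 0.152]
```

View pics/side1.png

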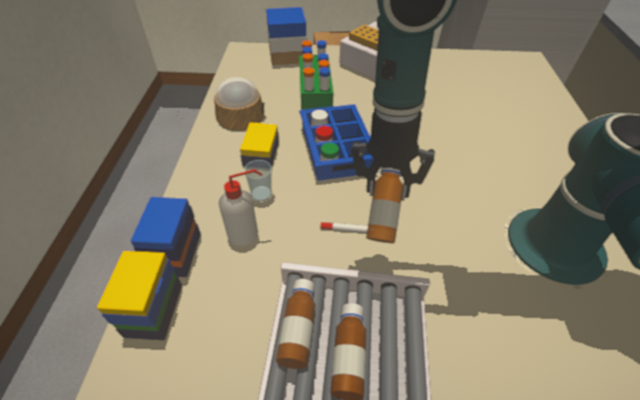

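The side view shows bottle 1 held by its shoulder end at (388,205), half turned, with the other two bottles undisturbed.

Emit:
move_arm:
  plan:
    - [[-28, 15, -7, 0.005, -0.1, 0.03], [-57, 32, -12, 0.01, -0.205, 0.06], [-86, 50, -14, 0.016, -0.31, 0.09], [-114, 70, -14, 0.022, -0.41, 0.12], [-142, 91, -12, 0.027, -0.513, 0.152]]

```text
clock: 5.95
tool_pos: [0.5021, -0.1011, 0.3805]
orientation: [2.363, 1.671, -0.596]
contact_force: [0.1, 0.9, -2.8]
gripper_width: 0.05
grasp_force: 63.0
```

Emit:
move_arm:
  plan:
    - [[-28, 23, 15, 0.005, -0.11, 0.032], [-55, 49, 34, 0.011, -0.22, 0.065], [-80, 77, 56, 0.017, -0.33, 0.1], [-102, 105, 79, 0.023, -0.44, 0.13], [-116, 124, 92, 0.027, -0.513, 0.152]]

```text
clock: 6.45
tool_pos: [0.5652, -0.2788, 0.3344]
orientation: [2.086, 1.254, -1.087]
contact_force: [-0.6, 0.7, -3.1]
gripper_width: 0.0501
grasp_force: 63.1
```

Emit:
move_arm:
  plan:
    - [[0, 0, 0, 0, 0, 0], [0, 0, 0, 0, 0, 0]]

```text
clock: 6.65
tool_pos: [0.5649, -0.2772, 0.3352]
orientation: [2.089, 1.257, -1.083]
contact_force: [-0.6, 0.7, -2.7]
gripper_width: 0.0499
grasp_force: 63.2
```

```bash
cat >> h.py <<'E'
def held(show=None):
    """axis of the held (upright) bottle by cylinder fit to depth points, both fixed cameras"""
    from workcell import read_camera
    from scipy.optimize import least_squares
    p,R,s=cur(); g=p+GD*R[:,2]; ups=[]
    for n in("scene","side"):
        c=read_camera(n); X,h,ok=world(c); np.savez(f"{n}_held.npz",**c)
        k=ok&(np.hypot(X[...,0]-g[0],X[...,1]-g[1])<.045)&(X[...,2]>g[2]-.105)&(X[...,2]<g[2]-.02)&((h[...,0]<30)&(h[...,2]>50))
        P=X[k]; ups.append(P)
        if show: cv2.imwrite(f"pics/{show}_{n}.png",c["image"][...,::-1])
    res=[]
    for P in ups+[np.vstack(ups)]:
        if len(P)<80: print("few",len(P));continue
        def f(q):
            d=np.r_[q[2],q[3],1];d/=np.linalg.norm(d);v=P-np.r_[q[0],q[1],g[2]-.06]
            return np.linalg.norm(np.cross(v,d),axis=1)-.026
        r=least_squares(f,[g[0],g[1],0,0],loss="soft_l1",f_scale=.002)
        print("axis rel g",(r.x[:2]-g[:2]).round(4),"tilt",r.x[2:].round(3),"n",len(P),"rms",np.sqrt(np.mean(f(r.x)**2)).round(4),"zmin",np.percentile(P[:,2],1).round(4)-g[2].round(4)); res.append(r.x)
    return g,R,s,res[-1] if res else None
E
python3 - <<'E'
from h import *
g,R,s,r=held("held1")
print(s["clock"],s["joint_positions"].round(2),g,(g-CELL[3]).round(4),"bottle up dir",(R@(RUp.T@Z)).round(3),s["contact_force"])
E
```

```text
axis rel g [-0.0038 -0.0051] tilt [ 0.021 -0.008] n 491 rms 0.001 zmin -0.09309999999999999
axis rel g [-0.006  -0.0066] tilt [0.003 0.005] n 470 rms 0.0014 zmin -0.09079999999999999
axis rel g [-0.0045 -0.0061] tilt [ 0.005 -0.012] n 961 rms 0.0015 zmin -0.09240000000000001
6.65 [-0.27  0.34  1.79 -0.94  1.42  0.57] [ 0.50519743 -0.38834291  0.24569525] [1.000e-04 2.500e-03 2.457e-01] bottle up dir [ 0.001 -0.007  1.   ] [-0.62976791  0.71454688 -2.65848664]
```

```bash
python3 - <<'E'
from h import *
p,R,s=cur();g=p+GD*R[:,2]
x,y=CELL[3][:2]-[-.0042,-.0061]
legs([(np.r_[x,y,g[2]-.07],R),(np.r_[x,y,.026+.0925],R)],dt=.03)
print("1mm down in tool",(R.T@[0,0,-1]).round(3))
E
```

```text
3/1 rows [60.0, 2.0, 37.0, 0.0, 0.0, 0.0]
2/1 rows [48.0, 0.0, 34.0, 0.0, 0.0, 0.0]
1mm down in tool [0.816 0.002 0.578]
```

Emit:
move_arm:
  plan:
    - [[10, 1, 6, 0, 0, 0], [25, 2, 15, 0, 0, 0], [40, 2, 24, 0, 0, 0], [52, 2, 31, 0, 0, 0], [60, 2, 37, 0, 0, 0]]

```text
clock: 7.25
tool_pos: [0.5686, -0.274, 0.264]
orientation: [2.087, 1.258, -1.083]
contact_force: [-0.7, 0.3, -2.0]
gripper_width: 0.0496
grasp_force: 63.2
```

Emit:
move_arm:
  plan:
    - [[10, 0, 7, 0, 0, 0], [22, 0, 15, 0, 0, 0], [34, 0, 24, 0, 0, 0], [43, 0, 30, 0, 0, 0], [48, 0, 34, 0, 0, 0]]

```text
clock: 7.75
tool_pos: [0.5687, -0.2745, 0.2062]
orientation: [2.087, 1.256, -1.082]
contact_force: [-0.3, -0.5, -1.4]
gripper_width: 0.0497
grasp_force: 63.2
```

Emit:
move_arm:
  plan:
    - [[0, 0, 0, 0, 0, 0], [0, 0, 0, 0, 0, 0]]

```text
clock: 7.95
tool_pos: [0.5693, -0.2747, 0.2081]
orientation: [2.087, 1.254, -1.081]
contact_force: [1.1, 0.7, -1.5]
gripper_width: 0.0498
grasp_force: 63.2
```

```bash
python3 - <<'E'
from h import *
p,R,s=cur();g=p+GD*R[:,2]
print(s["clock"],g,"base est",g[2]-.0925,"axis err to cell (crate u,v)",((g[:2]+[-.0042,-.0061]-CELL[3][:2])@np.c_[ux,uy]).round(4),s["contact_force"],s["torque"])
E
```

```text
7.95 [ 0.50998647 -0.38621849  0.11882612] base est 0.026326116924396112 axis err to cell (crate u,v) [ 0.0003 -0.0016] [ 1.0910423   0.74727826 -1.4922495 ] [ 0.52551058 -0.29311375  0.02548374]
```

Emit:
move_arm:
  plan:
    - [[0.8, 0, 0.6, 0, 0, 0], [1.6, 0, 1.2, 0, 0, 0], [2.4, 0, 1.8, 0, 0, 0], [2.4, 0, 1.8, 0, 0, 0]]

```text
clock: 8.35
tool_pos: [0.5691, -0.2746, 0.2051]
orientation: [2.087, 1.255, -1.08]
contact_force: [-0.3, -0.4, -2.3]
gripper_width: 0.0499
grasp_force: 63.2
```

```bash
cat >> h.py <<'E'
def st():
    p,R,s=cur();g=p+GD*R[:,2];print(round(s["clock"],2),g.round(4),"F",s["contact_force"].round(2),"T",s["torque"].round(2),"w",round(s["gripper_width"],4),"gf",s["grasp_force"])
E
python3 - <<'E'
from h import *
st();c=np.load("scene_held.npz")
from workcell import read_camera
c=read_camera("scene");i=c["image"][150:320,100:330,::-1];cv2.imwrite("pics/place1.png",cv2.resize(i,None,fx=3,fy=3))
E
```

```text
8.35 [ 0.5098 -0.3861  0.1157] F [-0.32 -0.41 -2.25] T [ 0.61 -0.25  0.03] w 0.0499 gf 63.17641496658325
```

View pics/place1.png

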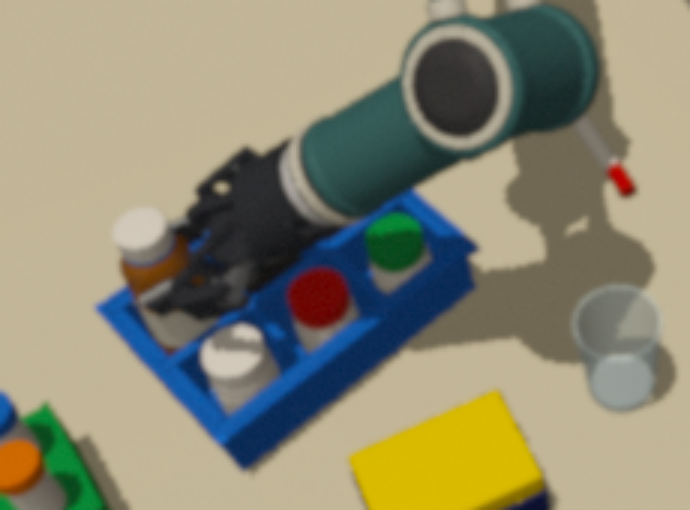

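The crop shows bottle 1 upright in the -y end cell (cap at (145,230)), clear of the walls, with the gripper above the jars.

Emit:
move_arm:
  plan:
    - [[0.8, 0, 0.6, 0, 0, 0], [1.6, 0, 1.2, 0, 0, 0], [2.4, 0, 1.8, 0, 0, 0], [3.3, 0, 2.3, 0, 0, 0], [3.3, 0, 2.3, 0, 0, 0]]

```text
clock: 8.9
tool_pos: [0.5691, -0.2746, 0.2008]
orientation: [2.087, 1.255, -1.081]
contact_force: [-0.9, -0.6, -2.4]
gripper_width: 0.0501
grasp_force: 63.2
```

Emit:
move_arm:
  plan:
    - [[0.8, 0, 0.6, 0, 0, 0], [1.6, 0, 1.2, 0, 0, 0], [2.4, 0, 1.8, 0, 0, 0], [2.4, 0, 1.8, 0, 0, 0]]

```text
clock: 9.3
tool_pos: [0.5692, -0.2748, 0.2002]
orientation: [2.085, 1.251, -1.084]
contact_force: [-2.7, 4.5, 9.5]
gripper_width: 0.0495
grasp_force: 64.0
```

Emit:
move_arm:
  plan:
    - [[-0.8, 0, -0.6, 0, 0, 0], [-0.8, 0, -0.6, 0, 0, 0]]

```text
clock: 9.5
tool_pos: [0.5691, -0.2747, 0.2004]
orientation: [2.086, 1.252, -1.083]
contact_force: [-1.7, 2.2, 7.0]
gripper_width: 0.0502
grasp_force: 63.7
```

Emit:
move_arm:
  plan:
    - [[0, 0, 0, 0, 0, 0], [0, 0, 0, 0, 0, 0], [0, 0, 0, 0, 0, 0], [0, 0, 0, 0, 0, 0]]
  claw: 0.55

```text
clock: 9.9
tool_pos: [0.5691, -0.2747, 0.1986]
orientation: [2.087, 1.255, -1.081]
contact_force: [-0.4, 0.3, 0.6]
gripper_width: 0.0659
grasp_force: 0.0
```

```bash
python3 - <<'E'
from h import *
st();p,R,s=cur();g=p+GD*R[:,2]
d=np.r_[np.cos(AZ),np.sin(AZ),0]
# back straight off horizontally+along tool axis, then over to bottle 2
a=g-R[:,2]*.10; legs([(a,R),(pk(2,.12),RPk),(pk(2,0),RPk)])
E
```

```text
9.9 [ 0.5098 -0.3862  0.1093] F [-0.37  0.35  0.58] T [ 0.3  -0.13  0.03] w 0.0659 gf 0.0
3/1 rows [0.0, 0.0, -100.0, 0.0, 0.0, 0.0]
13/3 rows [6.0, -110.0, -130.0, -0.027, 0.514, -0.152]
13/3 rows [84.0, -88.0, -69.0, -0.027, 0.514, -0.152]
13/3 rows [119.0, -59.0, 22.0, -0.027, 0.514, -0.152]
3/1 rows [-69.0, 0.0, 98.0, 0.0, 0.0, 0.0]
```

Emit:
move_arm:
  plan:
    - [[0, 0, -15, 0, 0, 0], [0, 0, -40, 0, 0, 0], [0, 0, -65, 0, 0, 0], [0, 0, -100, 0, 0, 0]]

```text
clock: 10.3
tool_pos: [0.6074, -0.2017, 0.2569]
orientation: [2.088, 1.255, -1.083]
contact_force: [0.1, -0.6, -0.9]
gripper_width: 0.066
grasp_force: 0.0
```

```bash
python3 - <<'E'
from h import *
from workcell import read_camera
st()
for n in("scene","side"):
    c=read_camera(n);X,h,ok=world(c)
    k=ok&(np.hypot(X[...,0]-CELL[3][0],X[...,1]-CELL[3][1])<.035)&(X[...,2]>.125)&(X[...,2]<.175);P=X[k]
    print(n,len(P),"cap top z",np.percentile(P[:,2],[50,90,99]).round(4),"top centre rel cell",(np.array(cv2.minEnclosingCircle((P[P[:,2]>np.percentile(P[:,2],90)-.003][:,:2]*1000).astype(np.float32))[0])-CELL[3][:2]*1000).round(1))
legs([(pk(2,.12),RPk),(pk(2,0),RPk)])
E
```

```text
10.3 [ 0.5478 -0.3131  0.1675] F [ 0.13 -0.55 -0.9 ] T [ 0.38 -0.14 -0.01] w 0.066 gf 0.0
scene 461 cap top z [0.1529 0.1634 0.1652] top centre rel cell [ 2.  -1.2]
side 245 cap top z [0.1531 0.1641 0.1655] top centre rel cell [-1.3 -0.1]
13/3 rows [6.0, -110.0, -129.0, -0.024, 0.514, -0.151]
13/3 rows [84.0, -88.0, -68.0, -0.024, 0.514, -0.151]
13/3 rows [118.0, -60.0, 23.0, -0.024, 0.514, -0.151]
3/1 rows [-69.0, 0.0, 98.0, 0.0, 0.0, 0.0]
```

Emit:
move_arm:
  plan:
    - [[6, -110, -129, -0.024, 0.514, -0.151], [6, -110, -129, -0.024, 0.514, -0.151], [6, -110, -129, -0.024, 0.514, -0.151], [6, -110, -129, -0.024, 0.514, -0.151], [6, -110, -129, -0.024, 0.514, -0.151]]
  claw: 1

```text
clock: 10.9
tool_pos: [0.5612, -0.0532, 0.3292]
orientation: [2.367, 1.673, -0.583]
contact_force: [0.0, -0.6, -0.8]
gripper_width: 0.0851
grasp_force: 0.0
```

Emit:
move_arm:
  plan:
    - [[84, -88, -68, -0.024, 0.514, -0.151], [84, -88, -68, -0.024, 0.514, -0.151], [84, -88, -68, -0.024, 0.514, -0.151], [84, -88, -68, -0.024, 0.514, -0.151], [84, -88, -68, -0.024, 0.514, -0.151]]

```text
clock: 11.4
tool_pos: [0.5175, 0.0728, 0.359]
orientation: [-2.35, -1.9, -0.029]
contact_force: [-0.2, -1.3, -0.4]
gripper_width: 0.0853
grasp_force: 0.0
```

Emit:
move_arm:
  plan:
    - [[118, -60, 23, -0.024, 0.514, -0.151], [118, -60, 23, -0.024, 0.514, -0.151], [118, -60, 23, -0.024, 0.514, -0.151], [118, -60, 23, -0.024, 0.514, -0.151], [118, -60, 23, -0.024, 0.514, -0.151]]

```text
clock: 11.9
tool_pos: [0.4823, 0.2022, 0.3499]
orientation: [-1.95, -1.802, -0.602]
contact_force: [-0.4, -1.0, 0.4]
gripper_width: 0.0855
grasp_force: 0.0
```

```bash
python3 - <<'E'
from h import *
st();p,R,s=cur();print((p+GD*R[:,2]-pk(2,.12)).round(4))
legs([(pk(2,0),RPk)])
E
```

```text
11.9 [0.4875 0.2906 0.223 ] F [-0.39 -1.03  0.37] T [-0.29  0.05  0.04] w 0.0855 gf 0.0
[-0.0025 -0.0032 -0.005 ]
3/1 rows [-63.0, 2.0, 96.0, -0.007, 0.001, -0.01]
```

Emit:
move_arm:
  plan:
    - [[-10, 2, 18, -0.007, 0.001, -0.01], [-28, 2, 45, -0.007, 0.001, -0.01], [-45, 2, 70, -0.007, 0.001, -0.01], [-56, 2, 86, -0.007, 0.001, -0.01], [-62, 2, 94, -0.007, 0.001, -0.01]]

```text
clock: 12.4
tool_pos: [0.484, 0.2051, 0.2367]
orientation: [-1.946, -1.813, -0.612]
contact_force: [-0.2, 0.3, 0.3]
gripper_width: 0.0853
grasp_force: 0.0
```

```bash
python3 - <<'E'
from h import *
st();p,R,s=cur();print((p+GD*R[:,2]-pk(2,0)).round(4))
legs([(pk(2,0),RPk)])
E
```

```text
12.4 [0.4902 0.2934 0.1098] F [-0.17  0.31  0.29] T [-0.3   0.04  0.03] w 0.0853 gf 0.0
[ 0.0002 -0.0005  0.0018]
1/1 rows [-1.0, -0.0, 2.0, -0.0, 0.002, -0.0]
```

Same grip, then lift.

Emit:
move_arm:
  plan:
    - [[0, 0, 0, 0, 0, 0], [0, 0, 0, 0, 0, 0], [0, 0, 0, 0, 0, 0], [0, 0, 0, 0, 0, 0], [0, 0, 0, 0, 0, 0]]
  claw: -1
  grip_force: 60

```text
clock: 12.9
tool_pos: [0.4845, 0.2061, 0.2411]
orientation: [-1.942, -1.815, -0.621]
contact_force: [-5.4, -2.1, 5.1]
gripper_width: 0.0495
grasp_force: 61.5
```

Emit:
move_arm:
  plan:
    - [[0, 0, 0, 0, 0, 0], [0, 0, 0, 0, 0, 0]]

```text
clock: 13.1
tool_pos: [0.4845, 0.2062, 0.2411]
orientation: [-1.942, -1.815, -0.622]
contact_force: [-4.6, -2.8, 5.5]
gripper_width: 0.0495
grasp_force: 61.5
```

Emit:
move_arm:
  plan:
    - [[7, 0, -10, 0, 0, 0], [18, 0, -25, 0, 0, 0], [36, 0, -50, 0, 0, 0], [55, 1, -78, 0, 0, 0], [69, 1, -98, 0, 0, 0]]

```text
clock: 13.6
tool_pos: [0.4856, 0.206, 0.3632]
orientation: [-1.945, -1.816, -0.626]
contact_force: [-0.4, 0.1, -2.3]
gripper_width: 0.0498
grasp_force: 63.0
```

```bash
python3 - <<'E'
from h import *
st();legs([(CELL[2]+[.0042,.0061,.25],RUp)],dt=.04,dr=.11)
E
```

```text
13.6 [0.4931 0.2948 0.2367] F [-0.38  0.06 -2.32] T [-0.54  0.02 -0.02] w 0.0498 gf 63.00833693214372
15/3 rows [-87.0, 24.0, -100.0, 0.03, -0.517, 0.151]
15/3 rows [-121.0, 50.0, -5.0, 0.03, -0.517, 0.151]
15/3 rows [-100.0, 79.0, 92.0, 0.03, -0.517, 0.151]
```

Emit:
move_arm:
  plan:
    - [[-12, 3, -19, 0.005, -0.08, 0.025], [-31, 7, -42, 0.01, -0.19, 0.055], [-50, 12, -64, 0.017, -0.3, 0.088], [-69, 18, -83, 0.023, -0.41, 0.12], [-87, 24, -100, 0.03, -0.517, 0.151]]

```text
clock: 14.1
tool_pos: [0.4999, 0.0746, 0.3936]
orientation: [-2.354, -1.911, -0.034]
contact_force: [0.6, 0.6, -3.2]
gripper_width: 0.0493
grasp_force: 62.9
```

Emit:
move_arm:
  plan:
    - [[-24, 8, -5, 0.006, -0.1, 0.03], [-48, 17, -8, 0.012, -0.205, 0.06], [-73, 27, -9, 0.018, -0.31, 0.09], [-97, 38, -8, 0.024, -0.41, 0.12], [-121, 50, -5, 0.03, -0.517, 0.151]]

```text
clock: 14.6
tool_pos: [0.5246, -0.0534, 0.3836]
orientation: [2.359, 1.669, -0.592]
contact_force: [0.1, 0.3, -2.4]
gripper_width: 0.0494
grasp_force: 62.9
```

Emit:
move_arm:
  plan:
    - [[-24, 14, 15, 0.006, -0.11, 0.032], [-47, 30, 34, 0.012, -0.22, 0.065], [-69, 48, 56, 0.019, -0.33, 0.1], [-88, 66, 79, 0.025, -0.44, 0.13], [-100, 79, 92, 0.03, -0.517, 0.151]]

```text
clock: 15.1
tool_pos: [0.5504, -0.2017, 0.3345]
orientation: [2.08, 1.25, -1.089]
contact_force: [-0.5, 0.7, -2.5]
gripper_width: 0.0496
grasp_force: 63.0
```

Emit:
move_arm:
  plan:
    - [[0, 0, 0, 0, 0, 0], [0, 0, 0, 0, 0, 0]]

```text
clock: 15.3
tool_pos: [0.5503, -0.2002, 0.3349]
orientation: [2.083, 1.255, -1.087]
contact_force: [-1.2, 0.4, -2.5]
gripper_width: 0.0492
grasp_force: 63.2
```

```bash
python3 - <<'E'
from h import *
g,R,s,r=held();st()
o=r[:2]-g[:2]; x,y=CELL[2][:2]-o; print("up",(R@(RUp.T@Z)).round(3))
legs([(np.r_[x,y,g[2]-.07],RUp),(np.r_[x,y,.024+.0925],RUp)],dt=.03)
E
```

```text
axis rel g [-0.006  -0.0088] tilt [0.026 0.001] n 484 rms 0.0011 zmin -0.0922
axis rel g [-0.0081 -0.0105] tilt [0.013 0.014] n 489 rms 0.0012 zmin -0.0892
axis rel g [-0.0067 -0.0099] tilt [0.015 0.001] n 973 rms 0.0014 zmin -0.09050000000000002
15.4 [ 0.4909 -0.3116  0.2471] F [ 0.31 -0.3  -1.62] T [ 0.63 -0.36 -0.03] w 0.0495 gf 63.170701290582656
up [ 0.003 -0.002  1.   ]
3/1 rows [60.0, 0.0, 38.0, 0.001, -0.0, 0.003]
2/1 rows [49.0, 0.0, 34.0, 0.0, 0.0, 0.0]
```

Emit:
move_arm:
  plan:
    - [[10, 0, 6, 0, 0, 0], [25, 0, 15, 0, 0, 0], [40, 0, 25, 0, 0, 0.003], [52, 0, 33, 0, 0, 0.003], [60, 0, 38, 0, 0, 0.003]]

```text
clock: 15.9
tool_pos: [0.5504, -0.1969, 0.2608]
orientation: [2.081, 1.255, -1.091]
contact_force: [0.4, -0.0, -2.4]
gripper_width: 0.0495
grasp_force: 63.1
```

Emit:
move_arm:
  plan:
    - [[10, 0, 7, 0, 0, 0], [22, 0, 15, 0, 0, 0], [34, 0, 24, 0, 0, 0], [43, 0, 30, 0, 0, 0], [48, 0, 33.5, 0, 0, 0]]

```text
clock: 16.4
tool_pos: [0.5507, -0.1972, 0.2035]
orientation: [2.081, 1.254, -1.09]
contact_force: [-0.5, 0.4, -2.8]
gripper_width: 0.0497
grasp_force: 63.2
```

Emit:
move_arm:
  plan:
    - [[0, 0, 0, 0, 0, 0], [0, 0, 0, 0, 0, 0]]

```text
clock: 16.6
tool_pos: [0.5513, -0.1973, 0.2054]
orientation: [2.081, 1.252, -1.088]
contact_force: [-0.2, -0.3, -2.3]
gripper_width: 0.0493
grasp_force: 63.1
```

```bash
python3 - <<'E'
from h import *
st();p,R,s=cur();g=p+GD*R[:,2];print(((g[:2]+[-.0067,-.0099]-CELL[2][:2])@np.c_[ux,uy]).round(4))
E
```

```text
16.6 [ 0.4917 -0.3094  0.1169] F [-0.24 -0.34 -2.3 ] T [ 0.62 -0.36  0.03] w 0.0493 gf 63.14637852456144
[-0.0014 -0.0007]
```

Emit:
move_arm:
  plan:
    - [[0.8, 0, 0.6, 0, 0, 0], [1.6, 0, 1.2, 0, 0, 0], [2.4, 0, 1.8, 0, 0, 0], [3.3, 0, 2.3, 0, 0, 0], [3.3, 0, 2.3, 0, 0, 0]]

```text
clock: 17.1
tool_pos: [0.5511, -0.1972, 0.2011]
orientation: [2.082, 1.253, -1.088]
contact_force: [-0.8, -0.3, -2.3]
gripper_width: 0.0491
grasp_force: 63.1
```

Emit:
move_arm:
  plan:
    - [[0.8, 0, 0.6, 0, 0, 0], [1.6, 0, 1.2, 0, 0, 0], [2.4, 0, 1.8, 0, 0, 0], [2.4, 0, 1.8, 0, 0, 0]]

```text
clock: 17.5
tool_pos: [0.551, -0.1973, 0.1979]
orientation: [2.081, 1.253, -1.088]
contact_force: [-0.1, 0.2, -2.5]
gripper_width: 0.0493
grasp_force: 63.1
```

Emit:
move_arm:
  plan:
    - [[0.8, 0, 0.6, 0, 0, 0], [1.6, 0, 1.2, 0, 0, 0], [2.4, 0, 1.8, 0, 0, 0], [2.4, 0, 1.8, 0, 0, 0]]

```text
clock: 17.9
tool_pos: [0.5509, -0.1974, 0.1949]
orientation: [2.082, 1.253, -1.088]
contact_force: [-0.4, -0.5, -2.2]
gripper_width: 0.0494
grasp_force: 63.1
```

Emit:
move_arm:
  plan:
    - [[0.8, 0, 0.6, 0, 0, 0], [1.6, 0, 1.2, 0, 0, 0], [2.4, 0, 1.8, 0, 0, 0], [2.4, 0, 1.8, 0, 0, 0]]

```text
clock: 18.3
tool_pos: [0.551, -0.1977, 0.1933]
orientation: [2.08, 1.25, -1.09]
contact_force: [-2.4, 0.4, 4.4]
gripper_width: 0.0492
grasp_force: 63.5
```

Emit:
move_arm:
  plan:
    - [[0, 0, 0, 0, 0, 0], [0, 0, 0, 0, 0, 0], [0, 0, 0, 0, 0, 0], [0, 0, 0, 0, 0, 0]]
  claw: 0.55

```text
clock: 18.7
tool_pos: [0.551, -0.1974, 0.192]
orientation: [2.081, 1.253, -1.088]
contact_force: [0.7, -0.0, -0.8]
gripper_width: 0.066
grasp_force: 0.0
```

Emit:
move_arm:
  plan:
    - [[0, 0, -15, 0, 0, 0], [0, 0, -40, 0, 0, 0], [0, 0, -65, 0, 0, 0], [0, 0, -100, 0, 0, 0]]

```text
clock: 19.1
tool_pos: [0.5895, -0.1242, 0.2496]
orientation: [2.082, 1.253, -1.09]
contact_force: [1.1, -0.5, 0.4]
gripper_width: 0.0662
grasp_force: 0.0
```

```bash
cat >> h.py <<'E'
def placed(i):
    from workcell import read_camera
    for n in("scene","side"):
        c=read_camera(n);X,h,ok=world(c)
        k=ok&(np.hypot(X[...,0]-CELL[i][0],X[...,1]-CELL[i][1])<.035)&(X[...,2]>.125)&(X[...,2]<.175);P=X[k]
        print(i,n,len(P),"cap top z",np.percentile(P[:,2],[50,90,99]).round(4),"rel cell",(np.array(cv2.minEnclosingCircle((P[P[:,2]>np.percentile(P[:,2],90)-.003][:,:2]*1000).astype(np.float32))[0])-CELL[i][:2]*1000).round(1))
E
python3 - <<'E'
from h import *
st();placed(2);placed(3)
legs([(pk(3,.12),RPk),(pk(3,0),RPk)])
E
```

```text
19.1 [ 0.5296 -0.2361  0.1612] F [ 1.12 -0.54  0.36] T [ 0.34 -0.24  0.02] w 0.0662 gf 0.0
2 scene 350 cap top z [0.1545 0.1589 0.1604] rel cell [0.5 0.3]
2 side 260 cap top z [0.1501 0.1595 0.161 ] rel cell [-3.6 -0.7]
3 scene 471 cap top z [0.1527 0.1634 0.1651] rel cell [ 2.  -0.4]
3 side 36 cap top z [0.1312 0.1345 0.1356] rel cell [-9.8 13.1]
13/3 rows [-8.0, -60.0, -116.0, -0.027, 0.516, -0.151]
13/3 rows [58.0, -41.0, -64.0, -0.027, 0.516, -0.151]
13/3 rows [87.0, -17.0, 14.0, -0.027, 0.516, -0.151]
3/1 rows [-69.0, 0.0, 98.0, 0.0, 0.0, 0.0]
```

Both stand upright (cap tops at 0.159 and 0.164 m). Next, bottle 3.

Emit:
move_arm:
  plan:
    - [[-8, -60, -116, -0.027, 0.516, -0.151], [-8, -60, -116, -0.027, 0.516, -0.151], [-8, -60, -116, -0.027, 0.516, -0.151], [-8, -60, -116, -0.027, 0.516, -0.151], [-8, -60, -116, -0.027, 0.516, -0.151]]
  claw: 1

```text
clock: 19.8
tool_pos: [0.5787, -0.0174, 0.3234]
orientation: [2.364, 1.67, -0.593]
contact_force: [-0.5, -0.9, -0.1]
gripper_width: 0.0854
grasp_force: 0.0
```

Emit:
move_arm:
  plan:
    - [[58, -41, -64, -0.027, 0.516, -0.151], [58, -41, -64, -0.027, 0.516, -0.151], [58, -41, -64, -0.027, 0.516, -0.151], [58, -41, -64, -0.027, 0.516, -0.151], [58, -41, -64, -0.027, 0.516, -0.151]]

```text
clock: 20.3
tool_pos: [0.5702, 0.0697, 0.3569]
orientation: [-2.351, -1.901, -0.024]
contact_force: [0.2, -0.4, -0.2]
gripper_width: 0.0854
grasp_force: 0.0
```

Emit:
move_arm:
  plan:
    - [[87, -17, 14, -0.027, 0.516, -0.151], [87, -17, 14, -0.027, 0.516, -0.151], [87, -17, 14, -0.027, 0.516, -0.151], [87, -17, 14, -0.027, 0.516, -0.151], [87, -17, 14, -0.027, 0.516, -0.151]]

```text
clock: 20.8
tool_pos: [0.571, 0.1597, 0.3508]
orientation: [-1.95, -1.805, -0.604]
contact_force: [-0.2, 0.0, -0.3]
gripper_width: 0.0853
grasp_force: 0.0
```

```bash
python3 - <<'E'
from h import *
from workcell import read_camera
st();p,R,s=cur();print((p+GD*R[:,2]-pk(3,.12)).round(4))
c=read_camera("wrist");he=c["hand_eye"];c["R"]=(R@he[:3,:3]).T;c["t"]=-c["R"]@(R@he[:3,3]+p)
X,h,ok=world(c);d=X-axpt(3,0);al=-(d@my);la=d@np.r_[my[1],-my[0],0]
k=ok&(al>.02)&(al<.1)&(abs(la)<.035)&(X[...,2]>.12)&(X[...,2]<.14);print("lateral of top",np.median(la[k]).round(4),k.sum())
k=ok&(abs(la)<.02)&(X[...,2]>.115)&(X[...,2]<.14)&(abs(al)<.2);print("along",np.percentile(al[k],[.5,99.5]).round(4))
legs([(pk(3,0),RPk)])
E
```

```text
20.8 [0.5765 0.248  0.2239] F [-0.22  0.02 -0.26] T [-0.27  0.04 -0.06] w 0.0853 gf 0.0
[-0.0025 -0.0029 -0.0041]
lateral of top 0.0023 6648
along [-0.1036  0.1447]
3/1 rows [-64.0, 2.0, 97.0, -0.004, 0.004, -0.007]
```

Emit:
move_arm:
  plan:
    - [[-10, 3, 18, -0.004, 0.004, -0.007], [-28, 3, 45, -0.004, 0.004, -0.007], [-45, 3, 70, -0.004, 0.004, -0.007], [-57, 3, 86, -0.004, 0.004, -0.007], [-63, 3, 95, -0.004, 0.004, -0.007]]

```text
clock: 21.35
tool_pos: [0.5739, 0.1632, 0.2368]
orientation: [-1.944, -1.813, -0.614]
contact_force: [-0.1, -0.4, -0.9]
gripper_width: 0.0853
grasp_force: 0.0
```

Emit:
move_arm:
  plan:
    - [[0, 0, 1, 0, 0, 0], [0, 0, 1, 0, 0, 0], [0, 0, 1, 0, 0, 0], [0, 0, 1, 0, 0, 0], [0, 0, 1, 0, 0, 0]]
  claw: -1
  grip_force: 60

```text
clock: 21.85
tool_pos: [0.5742, 0.1644, 0.2403]
orientation: [-1.939, -1.815, -0.621]
contact_force: [-5.4, 0.2, 1.6]
gripper_width: 0.0495
grasp_force: 61.6
```

Emit:
move_arm:
  plan:
    - [[0, 0, 0, 0, 0, 0], [0, 0, 0, 0, 0, 0]]

```text
clock: 22.05
tool_pos: [0.5742, 0.1644, 0.2403]
orientation: [-1.939, -1.815, -0.621]
contact_force: [-5.8, -0.6, 2.8]
gripper_width: 0.0497
grasp_force: 61.5
```

```bash
python3 - <<'E'
from h import *
st();p,R,s=cur();g=p+GD*R[:,2];print((g-pk(3,0)).round(4))
legs([(g+[0,0,.12],R),(CELL[1]+[.005,.008,.25],RUp)],dt=.04,dr=.11)
E
```

```text
22.05 [0.5807 0.2536 0.1141] F [-5.81 -0.55  2.82] T [-0.1   0.79  0.5 ] w 0.0497 gf 61.540873646736145
[0.0017 0.0027 0.0061]
4/1 rows [69.0, 1.0, -98.0, 0.0, 0.0, 0.0]
15/3 rows [-56.0, -15.0, -80.0, 0.028, -0.517, 0.153]
15/3 rows [-91.0, 7.0, -0.0, 0.028, -0.517, 0.153]
15/3 rows [-78.0, 33.0, 84.0, 0.028, -0.517, 0.153]
```

Emit:
move_arm:
  plan:
    - [[7, 0, -10, 0, 0, 0], [18, 0, -25, 0, 0, 0], [36, 0, -50, 0, 0, 0], [55, 1, -78, 0, 0, 0], [69, 1, -98, 0, 0, 0]]

```text
clock: 22.55
tool_pos: [0.5763, 0.1637, 0.3642]
orientation: [-1.943, -1.817, -0.63]
contact_force: [0.5, -0.2, -0.9]
gripper_width: 0.0497
grasp_force: 62.6
```

Emit:
move_arm:
  plan:
    - [[-8, -2, -15, 0.005, -0.08, 0.025], [-20, -6, -34, 0.01, -0.19, 0.055], [-32, -9, -51, 0.016, -0.3, 0.088], [-44, -12, -67, 0.022, -0.41, 0.12], [-56, -15, -80, 0.028, -0.517, 0.153]]

```text
clock: 23.05
tool_pos: [0.554, 0.0721, 0.3958]
orientation: [-2.357, -1.91, -0.041]
contact_force: [-0.0, 0.3, -1.7]
gripper_width: 0.0499
grasp_force: 62.5
```

Emit:
move_arm:
  plan:
    - [[-18, 1, -3, 0.005, -0.1, 0.03], [-36, 2, -5, 0.01, -0.205, 0.06], [-55, 3, -5, 0.016, -0.31, 0.09], [-73, 5, -3, 0.022, -0.41, 0.12], [-91, 7, 0, 0.028, -0.517, 0.153]]

```text
clock: 23.55
tool_pos: [0.5422, -0.0176, 0.3862]
orientation: [2.363, 1.662, -0.584]
contact_force: [0.2, 0.8, -1.9]
gripper_width: 0.0498
grasp_force: 62.5
```

Emit:
move_arm:
  plan:
    - [[-19, 6, 14, 0.006, -0.11, 0.032], [-38, 12, 31, 0.012, -0.22, 0.065], [-55, 19, 51, 0.018, -0.33, 0.1], [-69, 27, 72, 0.024, -0.44, 0.13], [-78, 33, 84, 0.028, -0.517, 0.153]]

```text
clock: 24.05
tool_pos: [0.5328, -0.1278, 0.3387]
orientation: [2.086, 1.241, -1.081]
contact_force: [-0.5, -0.1, -2.0]
gripper_width: 0.0497
grasp_force: 62.6
```

Emit:
move_arm:
  plan:
    - [[0, 0, 0, 0, 0, 0], [0, 0, 0, 0, 0, 0]]

```text
clock: 24.25
tool_pos: [0.5331, -0.1267, 0.3388]
orientation: [2.088, 1.247, -1.078]
contact_force: [-0.2, 0.3, -1.6]
gripper_width: 0.0495
grasp_force: 62.6
```

```bash
python3 - <<'E'
from h import *
g,R,s,r=held();st()
o=r[:2]-g[:2]; x,y=CELL[1][:2]-o; print("up",(R@(RUp.T@Z)).round(3),(g-CELL[1]).round(4))
legs([(np.r_[x,y,g[2]-.07],RUp),(np.r_[x,y,.024+.0925],RUp)],dt=.03)
E
```

```text
axis rel g [-0.0051 -0.0085] tilt [0.013 0.009] n 480 rms 0.0011 zmin -0.09059999999999999
axis rel g [-0.007  -0.0102] tilt [0.004 0.023] n 506 rms 0.0011 zmin -0.08809999999999998
axis rel g [-0.0058 -0.0097] tilt [0.007 0.014] n 986 rms 0.0014 zmin -0.08939999999999998
24.35 [ 0.474  -0.2381  0.2501] F [-0.11  0.48 -1.4 ] T [ 0.6  -0.33  0.02] w 0.0494 gf 62.64416992664337
up [-0.006 -0.001  1.   ] [0.0065 0.0073 0.2496]
3/1 rows [59.0, -2.0, 39.0, 0.002, -0.004, -0.006]
3/1 rows [52.0, 0.0, 36.0, 0.0, 0.0, 0.0]
```

Emit:
move_arm:
  plan:
    - [[10, -2, 6, 0.002, -0.004, -0.006], [25, -2, 16, 0.002, -0.004, -0.006], [40, -2, 26, 0.002, -0.004, -0.006], [51, -2, 34, 0.002, -0.004, -0.006], [59, -2, 39, 0.002, -0.004, -0.006]]

```text
clock: 24.85
tool_pos: [0.531, -0.1241, 0.264]
orientation: [2.08, 1.255, -1.094]
contact_force: [-0.5, -0.2, -1.7]
gripper_width: 0.0497
grasp_force: 62.6
```

Emit:
move_arm:
  plan:
    - [[11, 0, 7, 0, 0, 0], [24, 0, 16, 0, 0, 0], [37, 0, 25, 0, 0, 0], [47, 0, 32, 0, 0, 0], [51, 0, 35, 0, 0, 0]]

```text
clock: 25.35
tool_pos: [0.5311, -0.1238, 0.2029]
orientation: [2.081, 1.255, -1.094]
contact_force: [-0.9, 0.7, -2.4]
gripper_width: 0.0497
grasp_force: 62.6
```

Emit:
move_arm:
  plan:
    - [[0, 0, 0, 0, 0, 0], [0, 0, 0, 0, 0, 0]]

```text
clock: 25.55
tool_pos: [0.532, -0.1238, 0.2051]
orientation: [2.081, 1.253, -1.09]
contact_force: [0.2, 0.8, -1.3]
gripper_width: 0.0493
grasp_force: 62.6
```

```bash
python3 - <<'E'
from h import *
st();p,R,s=cur();g=p+GD*R[:,2];print(((g[:2]+[-.0058,-.0097]-CELL[1][:2])@np.c_[ux,uy]).round(4))
E
```

```text
25.55 [ 0.4721 -0.2359  0.1168] F [ 0.24  0.82 -1.29] T [ 0.63 -0.33 -0.02] w 0.0493 gf 62.62388527393341
[-0.0009  0.0003]
```

Emit:
move_arm:
  plan:
    - [[0.8, 0, 0.6, 0, 0, 0], [1.6, 0, 1.2, 0, 0, 0], [2.4, 0, 1.8, 0, 0, 0], [3.3, 0, 2.3, 0, 0, 0], [3.3, 0, 2.3, 0, 0, 0]]

```text
clock: 26.05
tool_pos: [0.5317, -0.1238, 0.2007]
orientation: [2.081, 1.253, -1.091]
contact_force: [-0.8, -0.8, -1.9]
gripper_width: 0.0495
grasp_force: 62.6
```

Emit:
move_arm:
  plan:
    - [[0.8, 0, 0.6, 0, 0, 0], [1.6, 0, 1.2, 0, 0, 0], [2.4, 0, 1.8, 0, 0, 0], [2.4, 0, 1.8, 0, 0, 0]]

```text
clock: 26.45
tool_pos: [0.5316, -0.1239, 0.1976]
orientation: [2.081, 1.253, -1.091]
contact_force: [0.6, 0.3, -1.9]
gripper_width: 0.0496
grasp_force: 62.6
```

Emit:
move_arm:
  plan:
    - [[0.8, 0, 0.6, 0, 0, 0], [1.6, 0, 1.2, 0, 0, 0], [2.4, 0, 1.8, 0, 0, 0], [2.4, 0, 1.8, 0, 0, 0]]

```text
clock: 26.85
tool_pos: [0.5316, -0.124, 0.1946]
orientation: [2.081, 1.253, -1.091]
contact_force: [-0.1, -0.5, -2.1]
gripper_width: 0.0496
grasp_force: 62.6
```

Emit:
move_arm:
  plan:
    - [[0.8, 0, 0.6, 0, 0, 0], [1.6, 0, 1.2, 0, 0, 0], [2.4, 0, 1.8, 0, 0, 0], [2.4, 0, 1.8, 0, 0, 0]]

```text
clock: 27.25
tool_pos: [0.5315, -0.1241, 0.1916]
orientation: [2.081, 1.253, -1.091]
contact_force: [-0.1, 0.1, -2.2]
gripper_width: 0.0496
grasp_force: 62.6
```

Emit:
move_arm:
  plan:
    - [[0.8, 0, 0.6, 0, 0, 0], [1.6, 0, 1.2, 0, 0, 0], [2.4, 0, 1.8, 0, 0, 0], [2.4, 0, 1.8, 0, 0, 0]]

```text
clock: 27.65
tool_pos: [0.5315, -0.1243, 0.1892]
orientation: [2.08, 1.252, -1.092]
contact_force: [-1.5, -0.5, 2.4]
gripper_width: 0.0492
grasp_force: 62.8
```

Emit:
move_arm:
  plan:
    - [[0.4, 0, 0.3, 0, 0, 0], [0.4, 0, 0.3, 0, 0, 0]]

```text
clock: 27.85
tool_pos: [0.5315, -0.1244, 0.189]
orientation: [2.08, 1.252, -1.092]
contact_force: [-1.2, -0.6, 4.7]
gripper_width: 0.0497
grasp_force: 62.9
```

Emit:
move_arm:
  plan:
    - [[0, 0, 0, 0, 0, 0], [0, 0, 0, 0, 0, 0], [0, 0, 0, 0, 0, 0], [0, 0, 0, 0, 0, 0]]
  claw: 0.55

```text
clock: 28.25
tool_pos: [0.5315, -0.1241, 0.1881]
orientation: [2.081, 1.254, -1.09]
contact_force: [-0.0, 0.2, -1.0]
gripper_width: 0.066
grasp_force: 0.0
```

Emit:
move_arm:
  plan:
    - [[0, 0, -15, 0, 0, 0], [0, 0, -40, 0, 0, 0], [0, 0, -65, 0, 0, 0], [0, 0, -100, 0, 0, 0]]

```text
clock: 28.65
tool_pos: [0.5702, -0.0509, 0.2457]
orientation: [2.081, 1.253, -1.093]
contact_force: [0.4, -0.6, -0.1]
gripper_width: 0.0661
grasp_force: 0.0
```

Emit:
move_arm:
  plan:
    - [[-30, 0, -45, 0, 0, 0], [-60, 0, -90, 0, 0, 0], [-90, 0, -120, 0, 0, 0], [-90, 0, -120, 0, 0, 0], [-90, 0, -120, 0, 0, 0]]

```text
clock: 29.15
tool_pos: [0.5935, -0.0092, 0.3903]
orientation: [2.082, 1.253, -1.084]
contact_force: [-0.6, -0.1, -1.2]
gripper_width: 0.0661
grasp_force: 0.0
```

```bash
python3 - <<'E'
from h import *
from workcell import read_camera
st();[placed(i) for i in(1,2,3)]
a=read_camera("scene")["image"][140:330,90:340,::-1];b=read_camera("side")["image"][90:280,180:430,::-1]
cv2.imwrite("pics/end.png",cv2.resize(np.hstack([a,b]),(800,304)))
E
```

```text
29.15 [ 0.5342 -0.1212  0.3016] F [-0.59 -0.09 -1.23] T [ 0.4  -0.26 -0.02] w 0.0661 gf 0.0
1 scene 284 cap top z [0.1525 0.1565 0.1577] rel cell [-0.6  0.2]
1 side 250 cap top z [0.1506 0.1565 0.1576] rel cell [-3.8  0.2]
2 scene 352 cap top z [0.1549 0.1591 0.1609] rel cell [ 0.2 -0.7]
2 side 100 cap top z [0.1311 0.1423 0.1467] rel cell [-4.7  6.8]
3 scene 461 cap top z [0.1536 0.1633 0.165 ] rel cell [ 2.9 -1.3]
3 side 121 cap top z [0.1628 0.1646 0.1657] rel cell [-3.1  0.8]
```

View pics/end.png

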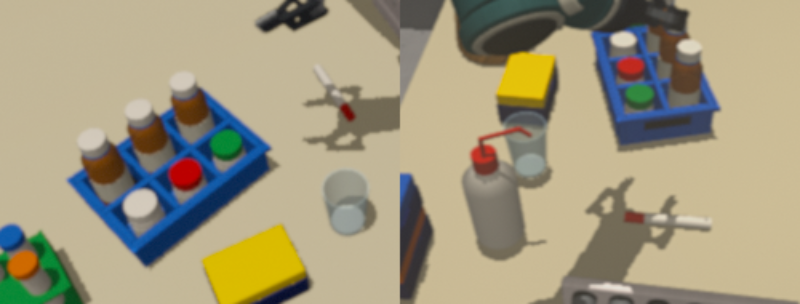

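All three bottles stand upright in the near cells, with caps at (92,140), (138,112) and (183,83) in the left picture. The jars, marker, beaker and wash bottle are where they were, and the arm is clear.

```bash
python3 -c "
from workcell import close_job;print(close_job())"
```

```text
the job is handed in; nothing more can be done
None
```

All three amber bottles stand upright, caps up, one in each near cell of the crate, each lowered until its cushion was felt; in the last pictures the jars and nearby bench items looked undisturbed, and the job was handed in at about 29 s of the 72 s allowed.

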